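# Wind the specimen lift up to its red mark and put the crank away

## Task

Fit the loose crank handle on the square shaft of the blue specimen lift and wind the platform up until its yellow pointer is level with the red marker. Then take the crank off and hang it by its collar on the free middle fork of the rack, between the hammer and the T-key, and let go of it. Do not knock the tools already hanging there, shift the red marker, upset the fossil on the platform or knock over the bottle.

Things in the scene. Friction and masses are not known exactly. Their poses are not given: they have to be found in the camera images.
- jack: Specimen lift fixed to the bench: blue base 285 x 140 mm, white gearbox (64 x 70 mm, 103 mm tall) with an upright crank shaft, and a scissor platform beside it. Origin: on the shaft's axis at bench height; x points from the shaft to the platform, z up. A gauge post (12 x 12 mm, top at 177 mm) stands beside the platform at x = 197, y = 86 mm.
- shaft_seat (a point): Centre of the round steel shoulder (36 mm across), 110 mm above the bench, on which the fitted crank's hub rests. A brass square 20 x 20 mm rises 20 mm from it, topped by a 6.5 mm taper to 14 mm square. Axes as jack. With screw at 0 (the start) the square's faces lie along the lift's x and y. The fitted crank has about 9 degrees of play.
- screw (a joint): Turn of the shaft in rad, 0 at the lowest position, where it starts; it grows when wound clockwise seen from above, which raises the platform 12 mm a turn (to 57 mm at the end of its travel). It turns with about 0.1 N m of friction and stays where it is left.
- platform_top (a point): Centre of the platform's top face, 175 mm along the lift's x from the shaft. The platform is a blue plate 120 x 140 mm, 10 mm thick, with a black rubber top, 75 mm above the bench at the start.
- pointer (a point): On the yellow pointer tab (16 mm wide, 4 mm thick) on the platform's +y edge, at the middle of its thickness; it rises with the platform.
- red_mark (a point): On the red marker (6 mm thick) clipped on the gauge post next to the pointer, at the middle of its thickness. The pointer is level with it when both have the same height. It sits at a different height every time, 16 to 34 mm above the pointer's start.
- crank: Loose crank, 0.34 kg, standing on its hub on the bench. Origin: centre of the mouth of the hub's square socket (23 x 23 mm, 27 mm deep, open downwards); z up, x along the arm to the knob. Dark hub 34 x 34 mm, z 0 to 30 mm; round steel collar 64 mm across, z 30 to 35; aluminium arm 20 mm wide, z 35 to 43, x -10 to 86. Fitted, its origin is at shaft_seat, arm along any face of the square.
- crank_boss (a point): Middle of the crank's yellow square boss for lifting it: 26 x 26 mm, faces along the crank's x and y, on the hub's axis, crank z 43 to 75 mm (this point: z 59). The crank's centre of mass lies within 10 mm of this axis.
- knob_mid (a point): Middle of the crank's upright black knob (24 mm across, 40 mm tall, crank z 47 to 87), 75 mm from the hub's axis. The knob spins freely on its pin, so a gripper can hold it and be led round in a circle without turning.
- rack: Hook rack fixed to the bench: wooden foot, two dark posts, a crossbar at x = 55 mm (top at 162 mm) and three green forks that point to its -x, at y = -95, 0 and 95 mm. Origin: under the middle fork at bench height, z up. Each fork has two prongs 10 mm wide, 42 mm apart inside, x -51 to 49 mm, tops 170 mm above the bench, their -x tips 10 mm higher.
- free_fork (a point): Centre of the free middle fork, between its prongs, at the height of their tops; axes as rack. The hung crank's hub hangs between the prongs, its collar lies on both, so that its origin is 30 mm below this point; the arm must lie along the prongs (rack x, either way) for the hub to fit between them.
- hammer: Steel hammer with a blue grip hanging on an outer fork (either one): head 76 mm along y, 24 mm tall, handle 125 mm down between the prongs. Origin: centre of the head's underside, where it lies on the prongs.
- tkey: Red-handled T-key hanging on the other outer fork: bar 76 mm along y, 18 mm tall, steel shank 115 mm down. Origin: centre of the bar's underside.
- specimen: Fossil (terracotta coloured, 68 mm across) on a white disc 88 mm across, 31 mm tall together, loose on the platform. Origin: centre of its underside.
- oil_bottle: Amber bottle with a white cap, 52 mm across, 130 mm tall, standing loose on the bench. Origin: centre of its underside.
Mind the look-alikes: they are no part of the job. Of the things that look like the crank, the smaller one is meant. Of the things that look like the specimen, the smaller one is meant.

How it is judged:
By the outcome, as a careful person would: the job done as asked, in the order asked, and still so for the second after the job is handed in, with the robot touching nothing.
It also fails if it takes over 67 s, if anything falls off the work surface, if the arm or the gripper's body presses on something with over 40 N, if the wrist force passes 120 N, or if a joint passes its speed limit or range.

## Robot

A 7-joint arm with a two-finger parallel gripper is mounted at the origin on the work surface. World frame = base frame: x ahead of the robot, y to its left, z up, the work surface at z = 0. Lengths are in m, angles in rad, forces in N, time in s.
With the tool pointing down it reaches from about 0.425 to 0.925 m from the base axis. Payload 6.8 kg.
Tool frame: the origin (TCP) lies at the centre of the arm's flange, where the gripper is bolted on; the fingertips stand 173 mm ahead of it and the grasp point (between the pads) lies 155 mm ahead of it (r.hold_point_z is the distance from the TCP to the grasp point, in m); z points along the fingers, x is the direction in which the jaws open and shut, and the axes are right-handed (so a half turn about z gives the same grasp; the last joint's range is limited). The gripper opens to 85 mm and grips with 20 to 120 N. Pads are 22 mm wide; open, the fingers measure 114 mm over their backs; the gripper's body (76 mm by 85 mm) begins 54 mm behind the grasp point. The pads swing forward as they close: fully open they stand 13 mm farther back than shut.
Start: joints at [-1.256, 0.477, 0.022, 1.555, -0.011, 1.109, -0.083], TCP at [0.277, 0.616, 0.405] pointing down, gripper open.
Joint ranges: [-2.96, 2.96], [-0.34, 2.1], [-1.41, 1.46], [0.24, 2.44], [-1.37, 4.51], [0.17, 1.92], [-2.96, 2.96]. Speed limits (rad/s): [2.39, 2.39, 3.14, 3.14, 3.14, 3.14, 3.14].

## Interface

Orientations are given as a rotation vector (axis times angle).
In Python, from bench import r gives the robot as it stands.
- The arm moves only by the tool apply_moves, never from a script. Its arguments are lists of equal length, an entry for each row: "dp": the shift along the tool's x, y, z scaled (see below), a list of three; "twist": the turn, a rotation vector about the tool's x, y, z scaled (see below), a list of three; "jaw": the closure in counts, from 0 (fully open) to 255 (shut). In form: {"dp": [[x, y, z], ...], "twist": [[rx, ry, rz], ...], "jaw": [jaw, ...]}. A call has 1 to 20 rows; each row shifts and turns the pose as measured when the row begins, along the tool's axes as they then stand; what a row does not reach is not made up. The controller multiplies each number of a shift by 12 cm and each number of a turn by 120 degrees. A row lasts 1/10 s, in which the tool goes at most 50 mm and 8.59 degrees, less where a joint would pass 70% of its speed; a pose out of reach is approached as far as the arm can. A call with a number of a shift or a turn outside -1 to 1 is refused whole. A call with a gripper value outside its range is refused whole. The fingers move at their own pace and stop on an object; "grip_force" is the grip in N (left out, the last holds). Time passes only in rows, so rows that do not move let the fingers close. It gives the time, the measured TCP pose, the force and the opening at its end, in the units of the state.
- r.get_obs(): the state, without advancing time (a new reading comes with each control period).
- r.grab_frame(name): name is "scene" or "top" or "wrist"; returns a dict with "color" (400x640x3 uint8, red, green, blue), "z_map" (400x640 float32, m along the optical axis (not along the pixel's ray), 0 where there is no reading), "intrinsics" (3x3 intrinsics, pixels), "dist_coeffs" ([k1, k2, p1, p2, k3] as OpenCV has them; the pictures are not rectified), "R" (3x3) and "t" (3): a world point X has camera coordinates R X + t; the wrist camera has in their place "hand_eye" (4x4, takes a point from camera to tool coordinates, whose origin is the TCP and whose axes are the tool frame's). Camera axes: x right, y down, z forward; pixel columns grow to the right and rows downward; lengths in m; the calibration is good to about 2 mm. A picture is of the moment at which its call begins: read the wrist's pose just before it.
- r.hand_in(): hands the job in, once; it reports no verdict.
The state is a dict: "clock": time; "joints": joint angles; "qvel": joint speeds; "tau": joint torques, N m; "tcp_pos": TCP position; "orientation": TCP orientation; "contact_force": force on the tool from outside, world axes, zero at the start; "moment": the same for the moment, N m; "grip_width": finger opening in m.
Only numpy, scipy, OpenCV 4.12 (cv2) and the standard library are available. Lean on these libraries where they do the work, as an engineer would, in place of code of your own. Each camera call takes 0.05 s, during which the arm holds its last target.

## Working session

There is one attempt and no reset: what is moved stays moved. The work goes in short steps, Python scripts to look and compute and a tool call to move; the robot and the scene stay as the last step left them, time stands still between calls to the robot, and variables do not carry over. Pictures are saved under pics/ and viewed, and the job is handed in when it is done.

Besides the shell and the picture viewer there is one more tool, called after "Emit:" as name(argument=value, ...) on one line, values as JSON. apply_moves: Moves the arm, as the interface text tells. Shifts and turns lie within -1 to 1; 1 stands for 12 cm of shift or 120 degrees of turn. Its arguments: {"type":"object","properties":{"dp":{"type":"array"},"twist":{"type":"array"},"jaw":{"type":"array"},"grip_force":{"type":"number"}},"required":["dp","twist","jaw"]}

```bash
ls -la; mkdir -p pics
python3 - <<'E'
from bench import r
import cv2,numpy as np
print(r.get_obs())
for n in ["scene","top","wrist"]:
    f=r.grab_frame(n)
    cv2.imwrite(f"pics/{n}0.png",f["color"][:,:,::-1])
    np.savez(f"pics/{n}0.npz",**{k:v for k,v in f.items()})
    print(n,{k:np.round(v,4).tolist() for k,v in f.items() if k not in("color","z_map")})
print(r.hold_point_z)
E
```

```text
total 12
drwxr-xr-x  3 agent agent 4096 Dec  6 02:37 .
drwxr-xr-x 23 root  root  4096 Dec  6 02:37 ..
drwxr-xr-x  2 agent agent 4096 Dec  6 02:37 pics
{'clock': 0.0, 'joints': array([-1.25610959,  0.47777492,  0.02234229,  1.55649331, -0.01149702,
        1.10928633, -0.08310598]), 'qvel': array([-0.0005434 ,  0.00085172, -0.00060541,  0.00036357,  0.00030495,
       -0.00016998, -0.00037197]), 'tau': array([-5.98123770e-04, -5.96440315e+01,  1.60748418e+00, -2.81208247e+01,
        1.24620635e-02,  9.02533997e-03, -7.05655950e-06]), 'tcp_pos': array([0.27683017, 0.61530117, 0.40372469]), 'orientation': array([ 2.63715420e+00,  1.70529825e+00, -2.29151190e-03]), 'contact_force': array([-0.50239777, -0.62804654,  0.2514665 ]), 'moment': array([-0.01122125,  0.01534748,  0.02536183]), 'grip_width': 0.0851185176496408}
scene {'intrinsics': [[450.592, 0.0, 316.5445], [0.0, 450.592, 200.9341], [0.0, 0.0, 1.0]], 'dist_coeffs': [-0.0667, 0.0, 0.0, 0.0, 0.0], 'R': [[0.8017, 0.5977, 0.0087], [0.32, -0.4168, -0.8508], [-0.5049, 0.6849, -0.5254]], 't': [-0.3946, -0.0691, 1.4471]}
top {'intrinsics': [[459.1829, 0.0, 316.1854], [0.0, 459.1829, 198.2539], [0.0, 0.0, 1.0]], 'dist_coeffs': [-0.0958, 0.0, 0.0, 0.0, 0.0], 'R': [[-0.0229, -0.9996, -0.0147], [-0.9823, 0.0253, -0.1857], [0.186, 0.0102, -0.9825]], 't': [-0.0238, 0.544, 1.3281]}
wrist {'intrinsics': [[325.9013, 0.0, 321.232], [0.0, 325.9013, 200.0994], [0.0, 0.0, 1.0]], 'dist_coeffs': [-0.0109, 0.0, 0.0, 0.0, 0.0], 'hand_eye': [[1.0, -0.0008, 0.0002, 0.0001], [0.0007, 0.9575, 0.2884, -0.0737], [-0.0005, -0.2884, 0.9575, 0.0306], [0.0, 0.0, 0.0, 1.0]]}
0.1547
```

View pics/scene0.png

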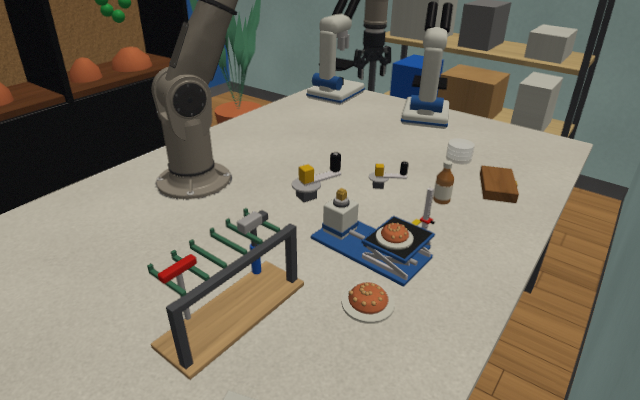

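View pics/top0.png

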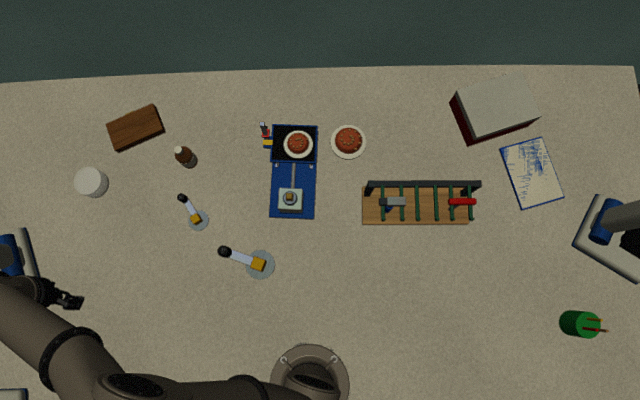

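View pics/wrist0.png

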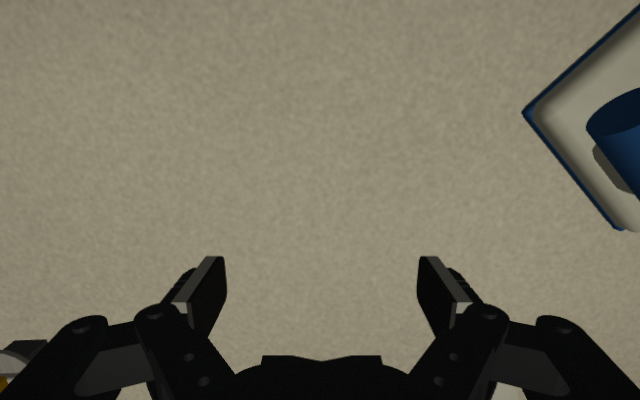

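```bash
cat > h.py <<'E'
import cv2,numpy as np
def load(n): return dict(np.load(f"pics/{n}.npz"))
def ray(f,uv,T=None):
    K,D=f["intrinsics"],f["dist_coeffs"]
    p=cv2.undistortPoints(np.array(uv,float).reshape(-1,1,2),K,D).reshape(-1,2)
    d=np.c_[p,np.ones(len(p))]
    if "R" in f: R=f["R"].T; c=-R@f["t"]
    else:
        M=T@f["hand_eye"]; R=M[:3,:3]; c=M[:3,3]
    return c,d@R.T
def onplane(f,uv,z,T=None):
    c,d=ray(f,uv,T); s=(z-c[2])/d[:,2]
    return c+d*s[:,None]
def atdepth(f,uv,dep,T=None):
    c,d=ray(f,uv,T); return c+d*np.asarray(dep).reshape(-1,1)
def proj(f,X):
    X=np.array(X,float).reshape(-1,3)
    return cv2.projectPoints(X,cv2.Rodrigues(f["R"])[0],f["t"],f["intrinsics"],f["dist_coeffs"])[0].reshape(-1,2)
def cloud(f,T=None):
    h,w=f["z_map"].shape; v,u=np.mgrid[:h,:w]
    P=atdepth(f,np.c_[u.ravel(),v.ravel()],f["z_map"].ravel(),T).reshape(h,w,3)
    P[f["z_map"]==0]=np.nan
    return P
def T_of(o):
    T=np.eye(4);T[:3,:3]=cv2.Rodrigues(np.array(o["orientation"],float))[0];T[:3,3]=o["tcp_pos"];return T
def tri(f1,uv1,f2,uv2,T1=None,T2=None):
    c1,d1=ray(f1,[uv1],T1);c2,d2=ray(f2,[uv2],T2);d1,d2=d1[0],d2[0]
    A=np.c_[d1,-d2];s=np.linalg.lstsq(A,c2-c1,rcond=None)[0]
    a,b=c1+s[0]*d1,c2+s[1]*d2
    return (a+b)/2,np.linalg.norm(a-b)
def crop(f,x0,y0,x1,y1,name,k):
    cv2.imwrite(name,cv2.resize(f["color"][y0:y1,x0:x1,::-1],None,fx=k,fy=k,interpolation=cv2.INTER_CUBIC))
E
python3 - <<'E'
from h import *
t=load("top0");s=load("scene0")
crop(t,165,110,365,280,"pics/tc.png",4)
crop(t,350,160,500,240,"pics/tr.png",5)
crop(s,285,140,485,290,"pics/sc.png",4)
crop(s,140,190,320,370,"pics/sr.png",3)
P=cloud(t)
for uv in [(290,195),(298,143),(195,217),(258,263),(320,200),(292,215),(392,202),(462,202)]:
    print(uv,np.round(P[uv[1],uv[0]],4))
E
```

```text
(290, 195) [0.5389 0.036  0.1331]
(298, 143) [0.7018 0.0126 0.1011]
(195, 217) [0.4917 0.3231 0.0732]
(258, 263) [0.3516 0.1319 0.0978]
(320, 200) [ 0.5471 -0.0482 -0.0008]
(292, 215) [0.5006 0.0391 0.0088]
(392, 202) [ 0.5008 -0.2417  0.193 ]
(462, 202) [ 0.4966 -0.4327  0.1889]
```

View pics/tc.png

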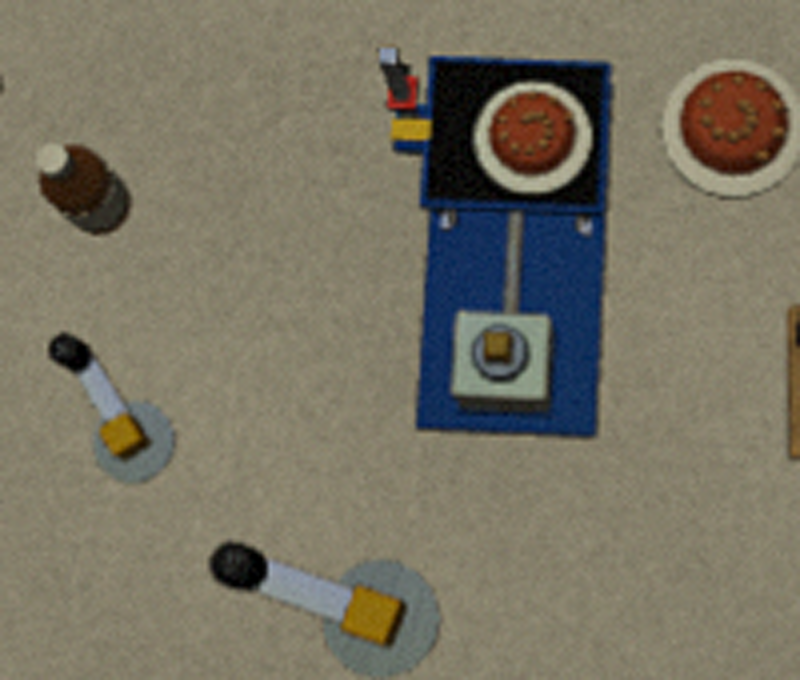

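View pics/tr.png

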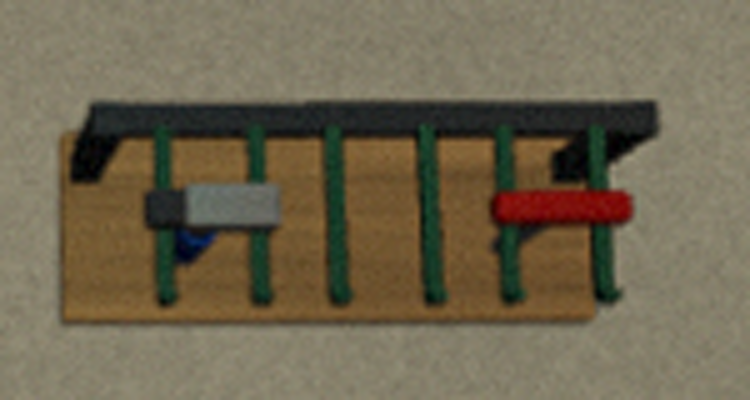

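View pics/sc.png

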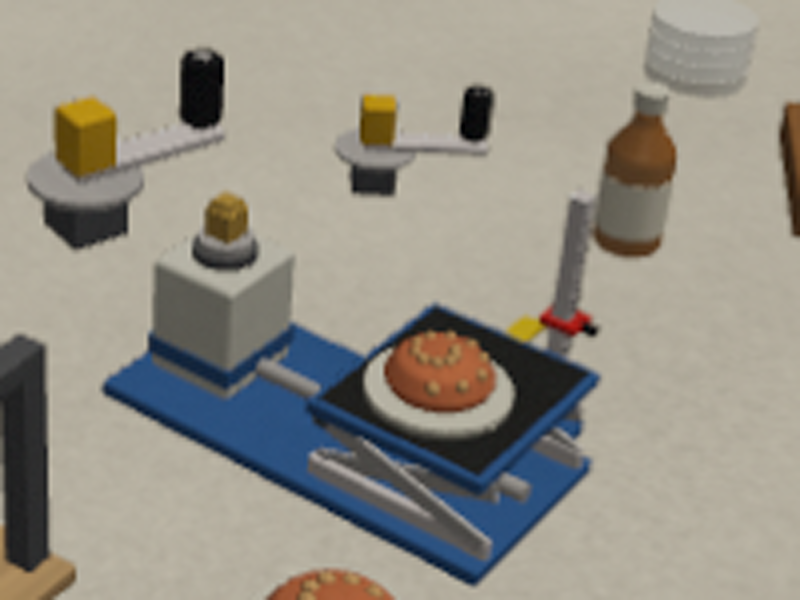

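View pics/sr.png

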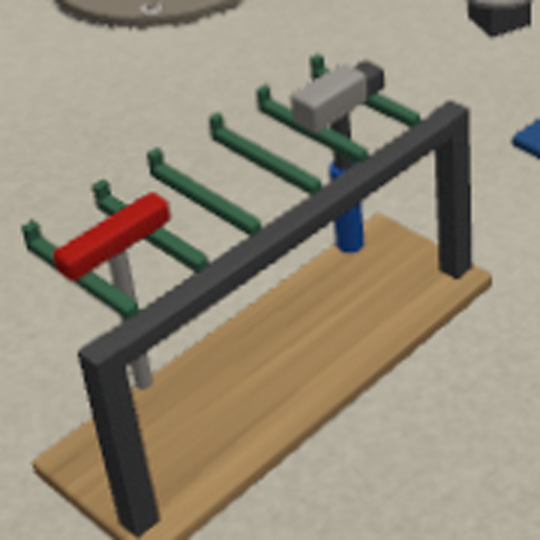

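Run:
```python
from h import *
t=load("top0");s=load("scene0")
for nm,f in(("top",t),("scene",s)):
    P=cloud(f); c=f["color"].astype(int)
    hsv=cv2.cvtColor(f["color"],cv2.COLOR_RGB2HSV)
    def rep(name,m):
        q=P[m]; 
        if len(q): print(nm,name,len(q),"mean",np.round(q.mean(0),4),"med",np.round(np.median(q,0),4),"min",np.round(q.min(0),4),"max",np.round(q.max(0),4))
        return q
    X,Y,Z=P[...,0],P[...,1],P[...,2]
    near=(abs(X-.5)<.15)&(abs(Y-.33)<.1)
    yel=(hsv[...,0]>15)&(hsv[...,0]<32)&(hsv[...,1]>130)
    rep("boss top",near&yel&(Z>.068)&(Z<.085))
    dark=(c.max(2)<60)
    rep("knob top",near&dark&(Z>.080)&(Z<.1))
    rep("collar",near&(Z>.03)&(Z<.038))
    nj=(abs(X-.54)<.08)&(abs(Y-.036)<.06)
    rep("shaft top",nj&(Z>.130)&(Z<.145))
    rep("gearbox top",nj&(Z>.098)&(Z<.106))
    rep("platform",(abs(X-.7)<.1)&(abs(Y-.03)<.1)&(Z>.070)&(Z<.078)&(c.max(2)<70))
    red=((hsv[...,0]<8)|(hsv[...,0]>172))&(hsv[...,1]>170)
    rep("red",(abs(X-.73)<.06)&(abs(Y-.11)<.06)&red)
    rep("pointer",(abs(X-.7)<.06)&(abs(Y-.11)<.05)&yel)
    rep("forks",(abs(X-.5)<.1)&(abs(Y+.34)<.2)&(hsv[...,0]>60)&(hsv[...,0]<90)&(hsv[...,1]>80)&(Z>.160)&(Z<.185))
```

```text
top boss top 63 mean [0.4874 0.3244 0.0726] med [0.488  0.3237 0.0722] min [0.4739 0.3096 0.0681] max [0.5006 0.3391 0.0783]
top knob top 46 mean [0.5509 0.3638 0.0843] med [0.5509 0.3641 0.0841] min [0.5393 0.3519 0.0801] max [0.5605 0.3771 0.0905]
top collar 207 mean [0.4898 0.3237 0.0337] med [0.4852 0.3213 0.0335] min [0.4573 0.2937 0.0301] max [0.5476 0.3687 0.038 ]
top shaft top 41 mean [0.5359 0.0387 0.1338] med [0.5359 0.0389 0.1339] min [0.5278 0.0302 0.1304] max [0.545  0.0476 0.1389]
top gearbox top 64 mean [0.5328 0.0377 0.1016] med [0.5307 0.0381 0.1013] min [0.5133 0.0034 0.0981] max [0.5636 0.0707 0.1059]
top platform 787 mean [0.7114 0.0351 0.0738] med [0.7148 0.053  0.0737] min [ 0.6459 -0.0443  0.07  ] max [0.7712 0.0964 0.078 ]
top red 45 mean [0.7271 0.098  0.0855] med [0.7322 0.1055 0.0882] min [0.672  0.0565 0.0696] max [0.7634 0.1218 0.1138]
top pointer 70 mean [0.7167 0.099  0.0719] med [0.7172 0.1018 0.0726] min [0.6751 0.0623 0.0504] max [0.7574 0.1206 0.0802]
top forks 511 mean [ 0.5038 -0.3436  0.169 ] med [ 0.5022 -0.3621  0.1686] min [ 0.4506 -0.465   0.
[... 489 characters left out ...]
 min [0.5295 0.0286 0.13  ] max [0.5473 0.0493 0.1377]
scene gearbox top 63 mean [0.545  0.0302 0.1024] med [0.5479 0.0274 0.1026] min [0.519  0.0186 0.0983] max [0.5603 0.0575 0.1056]
scene platform 685 mean [0.7237 0.0265 0.075 ] med [0.7369 0.0312 0.0751] min [ 0.6531 -0.0448  0.07  ] max [0.77   0.0956 0.0779]
scene red 34 mean [0.7455 0.1071 0.0907] med [0.7478 0.1054 0.0914] min [0.7309 0.1016 0.0865] max [0.7551 0.1192 0.0934]
scene pointer 34 mean [0.7194 0.1093 0.0748] med [0.7195 0.1082 0.075 ] min [0.7113 0.0979 0.0727] max [0.7267 0.1211 0.076 ]
scene forks 999 mean [ 0.5082 -0.353   0.1685] med [ 0.5172 -0.3662  0.1686] min [ 0.4525 -0.4669  0.1601] max [ 0.5558 -0.2141  0.1811]
```

```bash
cat > plan.py <<'E'
from h import *
from bench import r
def yaw_of(T): return np.degrees(np.arctan2(T[1,0],T[0,0]))
def Rdown(yaw):
    y=np.radians(yaw); x=np.array([np.cos(y),np.sin(y),0]); z=np.array([0,0,-1.]); return np.c_[x,np.cross(z,x),z]
def plan(pos,yaw,n,o=None):
    """split move into n rows, prints dp/twist (scaled)"""
    from scipy.spatial.transform import Rotation as Ro
    T=T_of(o or r.get_obs()); Rt=Rdown(yaw); p=T[:3,3].copy(); R=T[:3,:3]
    rv=Ro.from_matrix(R.T@Rt).as_rotvec()/n
    step=(np.array(pos)-p)/n
    print("dist",np.linalg.norm(step*n)*1000,"per row",np.linalg.norm(step)*1000,"rot",np.degrees(np.linalg.norm(rv))*n,"yaw now",yaw_of(T))
    D=[];W=[]
    for i in range(n):
        D.append(np.round(R.T@step/.12,3).tolist()); W.append(np.round(np.degrees(rv)/120,4).tolist())
        R=R@Ro.from_rotvec(rv).as_matrix()
    print("dp",D);print("tw",W)
E
python3 - <<'E'
from plan import *
plan([.488,.322,.38],32.5,10)
E
```

```text
dist 362.235153916007 per row 36.22351539160069 rot 33.27253325952318 yaw now 65.77243714175093
dp [[-0.151, 0.261, 0.02], [-0.135, 0.269, 0.02], [-0.119, 0.276, 0.02], [-0.103, 0.283, 0.02], [-0.087, 0.288, 0.02], [-0.07, 0.293, 0.02], [-0.053, 0.297, 0.02], [-0.035, 0.299, 0.02], [-0.018, 0.301, 0.02], [-0.0, 0.301, 0.02]]
tw [[0.0, 0.0001, 0.0277], [0.0, 0.0001, 0.0277], [0.0, 0.0001, 0.0277], [0.0, 0.0001, 0.0277], [0.0, 0.0001, 0.0277], [0.0, 0.0001, 0.0277], [0.0, 0.0001, 0.0277], [0.0, 0.0001, 0.0277], [0.0, 0.0001, 0.0277], [0.0, 0.0001, 0.0277]]
```

Emit:
apply_moves(dp=[[-0.15, 0.26, 0.02], [-0.135, 0.27, 0.02], [-0.12, 0.275, 0.02], [-0.1, 0.28, 0.02], [-0.085, 0.29, 0.02], [-0.07, 0.29, 0.02], [-0.05, 0.3, 0.02], [-0.035, 0.3, 0.02], [-0.02, 0.3, 0.02], [0, 0.3, 0.02], [0, 0, 0]], twist=[[0, 0, 0.028], [0, 0, 0.028], [0, 0, 0.028], [0, 0, 0.028], [0, 0, 0.028], [0, 0, 0.028], [0, 0, 0.028], [0, 0, 0.028], [0, 0, 0.028], [0, 0, 0.028], [0, 0, 0]], jaw=[90, 90, 90, 90, 90, 90, 90, 90, 90, 90, 90], grip_force=50)

```text
clock: 1.25
tcp_pos: [0.4901, 0.3096, 0.3752]
orientation: [3.024, 0.839, -0.009]
contact_force: [0.3, -0.4, 0.4]
grip_width: 0.0555
```

```bash
cat >> plan.py <<'E'
def wr(name):
    o=r.get_obs(); f=r.grab_frame("wrist"); np.savez(f"pics/{name}.npz",**f); cv2.imwrite(f"pics/{name}.png",f["color"][:,:,::-1])
    np.savez(f"pics/{name}_T.npz",T=T_of(o)); print(o["clock"],np.round(o["tcp_pos"],4),"yaw",yaw_of(T_of(o)),"tilt",np.round(T_of(o)[:2,2],4)); return f,T_of(o)
E
python3 - <<'E'
from plan import *
f,T=wr("w1")
print(yaw_of(T),T[:3,3])
E
```

```text
1.25 [0.4901 0.3096 0.3752] yaw 31.019354460405875 tilt [-0.0049 -0.0045]
31.019354460405875 [0.49013344 0.30964478 0.37521931]
```

View pics/w1.png

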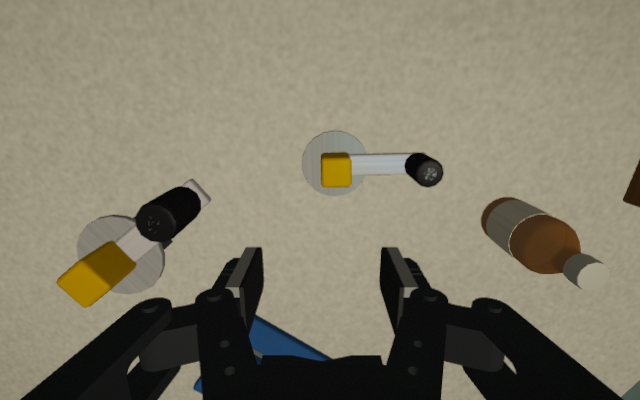

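```bash
cat >> plan.py <<'E'
def comps(m,minA=30):
    n,l,st,ce=cv2.connectedComponentsWithStats(m.astype(np.uint8))
    return [(i,st[i,4],ce[i]) for i in range(1,n) if st[i,4]>=minA],l
E
python3 - <<'E'
from plan import *
f=load("w1");T=load("w1_T")["T"]
hsv=cv2.cvtColor(f["color"],cv2.COLOR_RGB2HSV);P=cloud(f,T);Z=P[...,2]
roi=np.zeros(Z.shape,bool);roi[110:215,290:460]=1
yel=(hsv[...,0]>15)&(hsv[...,0]<32)&(hsv[...,1]>130)&roi
m=yel&(Z>.069)
print("boss",m.sum(),P[m].mean(0),P[m].min(0),P[m].max(0))
u=np.argwhere(m)[:,::-1].astype(np.float32);rect=cv2.minAreaRect(u);print(rect)
c=onplane(f,cv2.boxPoints(rect),.075,T);print(np.round(c,4),c.mean(0));
for i in range(4):
    e=c[(i+1)%4]-c[i];print(np.linalg.norm(e),np.degrees(np.arctan2(e[1],e[0])))
m=(f["color"].max(2)<70)&roi&(Z>.081);print("knob",m.sum(),np.nanmean(P[m],0),np.nanmedian(P[m],0))
q=P[m];print(cv2.minEnclosingCircle(q[:,:2].astype(np.float32)))
m=roi&(Z>.028)&(Z<.0365);q=P[m];print("collar",m.sum())
E=cv2.findContours((roi&(Z>.026)).astype(np.uint8),0,1)[0];E=max(E,key=len)[:,0]
w=onplane(f,E,.035,T)
# arc points away from arm: fit circle
from scipy.optimize import least_squares
c0=np.array([.49,.322]);sel=(np.linalg.norm(w[:,:2]-c0,axis=1)<.04)&((w[:,:2]-c0)@np.array([np.cos(.56),np.sin(.56)])<.012)
s=least_squares(lambda p:np.linalg.norm(w[sel,:2]-p[:2],axis=1)-p[2],[*c0,.032],loss="soft_l1",f_scale=.001);print(s.x,sel.sum(),np.sqrt(np.mean(s.fun**2)))
E
```

```text
boss 876 [0.48988257 0.32970481 0.07491849] [0.47424285 0.31321739 0.06921828] [0.50622133 0.34522566 0.07754032]
((335.5, 171.5), (29.0, 29.0), 90.0)
[[0.473  0.334  0.075 ]
 [0.4937 0.3464 0.075 ]
 [0.507  0.3254 0.075 ]
 [0.4858 0.3126 0.075 ]] [0.48986347 0.32959208 0.075     ]
0.024085075448315844 31.04258523120236
0.02484542648429227 -57.56899556107698
0.024720366268765587 -148.92971099867782
0.02485010718338244 120.96585210564957
knob 556 [0.55188809 0.36938733 0.08671973] [0.55107148 0.36902327 0.08705137]
((0.5530559420585632, 0.36908119916915894), 0.011578059755265713)
collar 1899
[0.49083609 0.32903531 0.03133648] 108 0.0003025886825430788
```

```bash
cat > boss.py <<'E'
from plan import *
def boss(f,T,roi,zt=.075,c0=None):
    hsv=cv2.cvtColor(f["color"],cv2.COLOR_RGB2HSV);P=cloud(f,T);Z=P[...,2]
    m=(hsv[...,0]>15)&(hsv[...,0]<32)&(hsv[...,1]>130)&(abs(Z-zt)<.006)
    x0,y0,x1,y1=roi; k=np.zeros(m.shape,bool);k[y0:y1,x0:x1]=1;m&=k
    u=np.argwhere(m)[:,::-1].astype(np.float32);rect=cv2.minAreaRect(u)
    c=onplane(f,cv2.boxPoints(rect),zt,T)
    e=c[1]-c[0];print("boss",m.sum(),"ctr",np.round(c.mean(0),4),"depth ctr",np.round(P[m].mean(0),4),"sides",np.round([np.linalg.norm(c[1]-c[0]),np.linalg.norm(c[2]-c[1])],4),"ang mod 90",np.degrees(np.arctan2(e[1],e[0]))%90,"px",rect)
    return c.mean(0)
E
python3 - <<'E'
from boss import *
o=r.get_obs();print(np.round(o["qvel"],4))
f,T=wr("w2")
boss(f,T,(290,110,460,215))
o=r.get_obs();print(o["tcp_pos"])
t=load("top0")
boss(t,None,(165,180,220,240))
s=load("scene0")
boss(s,None,(360,150,400,190))
E
```

```text
[-0.0402  0.0015 -0.0622 -0.0127 -0.0127  0.0005 -0.0033]
1.3 [0.4887 0.3121 0.3752] yaw 31.257005788377523 tilt [-0.0059 -0.003 ]
boss 879 ctr [0.4899 0.3296 0.075 ] depth ctr [0.4899 0.3297 0.0748] sides [0.0242 0.025 ] ang mod 90 31.284054873458985 px ((335.5, 175.5), (29.0, 29.0), 90.0)
[0.48753221 0.3143111  0.37528709]
boss 58 ctr [0.487  0.3239 0.075 ] depth ctr [0.4878 0.3248 0.0729] sides [0.0225 0.0259] ang mod 90 25.632832608659527 px ((194.50003051757812, 218.50001525878906), (8.497057914733887, 7.602630615234375), 63.43495178222656)
boss 33 ctr [0.4949 0.3173 0.075 ] depth ctr [0.4927 0.3206 0.0739] sides [0.0217 0.0269] ang mod 90 37.87377781726624 px ((379.5, 166.0), (4.0, 7.0), 90.0)
```

Run:
```python
from plan import *
plan([.4895,.326,.30],31.5,3)
```

```text
dist 76.2144915719924 per row 25.404830523997468 rot 0.38231920931250885 yaw now 31.478370390843732
dp [[0.023, -0.024, 0.209], [0.023, -0.025, 0.209], [0.022, -0.025, 0.209]]
tw [[-0.0003, 0.001, -0.0001], [-0.0003, 0.001, -0.0001], [-0.0003, 0.001, -0.0001]]
```

Emit:
apply_moves(dp=[[0.02, -0.02, 0.2], [0.02, -0.02, 0.2], [0.02, -0.02, 0.2], [0, 0, 0], [0, 0, 0]], twist=[[0, 0, 0], [0, 0, 0], [0, 0, 0], [0, 0, 0], [0, 0, 0]], jaw=[90, 90, 90, 90, 90])

```text
clock: 1.85
tcp_pos: [0.4856, 0.3323, 0.3024]
orientation: [-3.013, -0.871, 0.009]
contact_force: [0.2, -0.7, 0.8]
grip_width: 0.0548
```

Run:
```python
from boss import *
o=r.get_obs();print(np.round(o["qvel"],4))
f,T=wr("w3")
boss(f,T,(290,110,460,315))
```

```text
[-0.0159  0.0203 -0.014   0.0147 -0.0048 -0.0003  0.0017]
1.85 [0.4856 0.3323 0.3024] yaw 32.24998162868589 tilt [-0.0071  0.0037]
boss 1439 ctr [0.4893 0.3303 0.075 ] depth ctr [0.4896 0.3303 0.0748] sides [0.0242 0.0264] ang mod 90 32.27652445643065 px ((326.0, 229.0), (38.0, 38.0), 90.0)
```

View pics/w3.png

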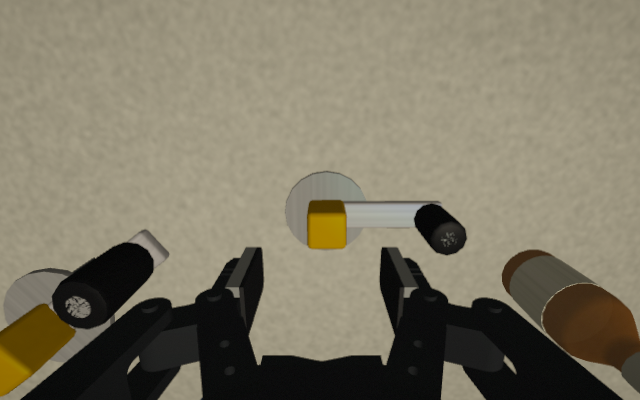

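Run:
```python
from plan import *
f=load("w3");H=np.linalg.inv(f["hand_eye"])
for X in [(.0275,-.011,.168),(.0275,.011,.168),(.0275,-.011,.15),(.0275,.011,.15),(0,0,.155),(0,0,.173)]:
    c=H[:3]@np.r_[X,1];p=f["intrinsics"]@c;print(X,p[:2]/p[2])
zm=f["z_map"]
P=atdepth
v,u=np.mgrid[:400,:640]
d=zm.ravel();p=cv2.undistortPoints(np.c_[u.ravel(),v.ravel()].astype(float).reshape(-1,1,2),f["intrinsics"],f["dist_coeffs"]).reshape(-1,2)
C=np.c_[p*d[:,None],d,np.ones(len(d))]@f["hand_eye"].T
C=C[:,:3].reshape(400,640,3)
for (a,b) in [(382,252),(384,270),(390,255),(400,262),(405,285),(255,252),(258,270),(250,255),(412,300)]:
    print((a,b),np.round(C[b,a],4),f["color"][b,a])
q=C[(zm>0)&(C[...,2]>.13)&(C[...,2]<.19)&(abs(C[...,0])<.06)]
print(q.shape,np.percentile(q,[1,5,50,95,99],axis=0))
```

```text
(0.0275, -0.011, 0.168) [381.21585578 244.74046699]
(0.0275, 0.011, 0.168) [378.81162404 286.94146352]
(0.0275, -0.011, 0.15) [389.04092694 263.31714464]
(0.0275, 0.011, 0.15) [385.98051724 309.9119854 ]
(0, 0, 0.155) [321.3624774  280.89838701]
(0, 0, 0.173) [321.33423116 261.33634261]
(382, 252) [ 0.0279 -0.0078  0.1671] [8 8 7]
(384, 270) [ 0.0277 -0.0027  0.1595] [8 8 8]
(390, 255) [ 0.0293 -0.0113  0.157 ] [38 38 34]
(400, 262) [ 0.0322 -0.011   0.1511] [56 55 49]
(405, 285) [ 0.0299 -0.0112  0.1333] [55 54 49]
(255, 252) [-0.0288 -0.0115  0.1595] [11 10  9]
(258, 270) [-0.0276 -0.0037  0.1578] [16 15 15]
(250, 255) [-0.0306 -0.0109  0.1578] [56 55 49]
(412, 300) [ 0.029  -0.0131  0.1212] [14 13 12]
(4429, 3) [[-0.04059122 -0.01196334  0.13057837]
 [-0.03797071 -0.01160524  0.13142308]
 [-0.02728959 -0.00738258  0.1445569 ]
 [ 0.03807791  0.0076005   0.1634959 ]
 [ 0.04069257  0.00984736  0.16756447]]
```

Run:
```python
from plan import *
plan([.4895,.3303,.221],32.3,4)
```

```text
dist 81.53311413555471 per row 20.383278533888678 rot 0.48035358409759266 yaw now 32.2648755169851
dp [[0.006, 0.009, 0.169], [0.006, 0.009, 0.17], [0.005, 0.009, 0.17], [0.005, 0.009, 0.17]]
tw [[-0.0009, 0.0005, -0.0001], [-0.0009, 0.0005, -0.0001], [-0.0009, 0.0005, -0.0001], [-0.0009, 0.0005, -0.0001]]
```

Emit:
apply_moves(dp=[[0.01, 0.012, 0.15], [0.01, 0.012, 0.15], [0.005, 0.01, 0.15], [0, 0, 0.1], [0, 0, 0]], twist=[[-0.001, 0, 0], [-0.001, 0, 0], [-0.001, 0, 0], [0, 0, 0], [0, 0, 0]], jaw=[90, 90, 90, 90, 90])

```text
clock: 2.4
tcp_pos: [0.491, 0.3342, 0.2417]
orientation: [-3.011, -0.877, -0.009]
contact_force: [0.3, -0.5, -0.0]
grip_width: 0.0553
```

Run:
```python
from plan import *
f,T=wr("w4")
plan([.4895,.3303,.221],32.3,1)
```

```text
2.4 [0.491  0.3342 0.2417] yaw 32.47348417276959 tilt [0.004  0.0071]
dist 22.000512120293454 per row 22.000512120293454 rot 0.567050236899421 yaw now 32.46632796267983
dp [[-0.033, 0.021, 0.179]]
tw [[-0.0019, -0.0041, 0.0014]]
```

View pics/w4.png

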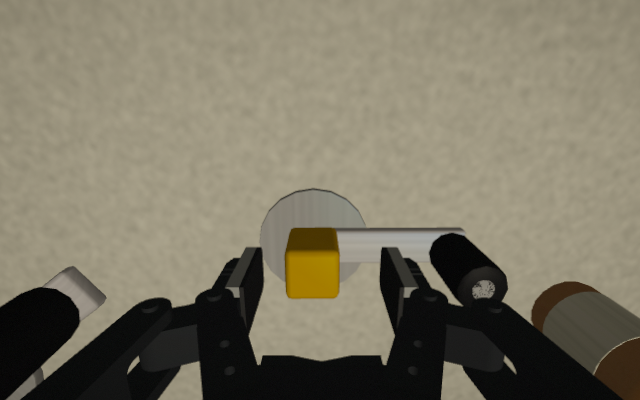

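Emit:
apply_moves(dp=[[-0.02, 0.02, 0.06], [-0.015, 0.01, 0.06], [0, 0, 0.04], [0, 0, 0.02], [0, 0, 0]], twist=[[-0.002, -0.004, 0], [0, 0, 0], [0, 0, 0], [0, 0, 0], [0, 0, 0]], jaw=[90, 90, 90, 90, 90])

```text
clock: 2.95
tcp_pos: [0.4905, 0.3292, 0.2221]
orientation: [-3.015, -0.878, -0.006]
contact_force: [0.5, 0.6, -0.7]
grip_width: 0.0551
```

Run:
```python
from boss import *
f,T=wr("w5")
boss(f,T,(262,150,380,400))
plan([.4895,.3303,.221],32.3,1)
```

```text
2.95 [0.4905 0.3292 0.2221] yaw 32.46363344290551 tilt [0.0031 0.0021]
boss 3572 ctr [0.489  0.3309 0.075 ] depth ctr [0.4892 0.3309 0.0746] sides [0.0244 0.0272] ang mod 90 32.3059677151043 px ((319.0, 285.5), (59.0, 62.0), 90.0)
dist 1.9405906955030592 per row 1.9405906955030592 rot 0.2798920978450069 yaw now 32.46339662530909
dp [[-0.003, -0.012, 0.01]]
tw [[-0.0001, -0.0019, 0.0014]]
```

View pics/w5.png

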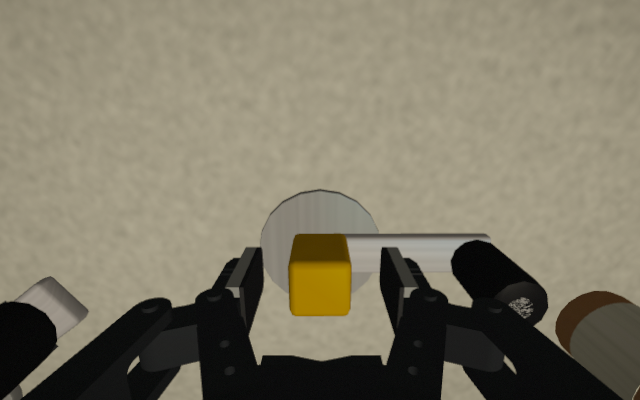

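Boss sits at (320,275), centred between the pads. Nudge and close.

Emit:
apply_moves(dp=[[0, -0.012, 0.005], [0, 0, 0], [0, 0, 0], [0, 0, 0], [0, 0, 0]], twist=[[0, 0, 0], [0, 0, 0], [0, 0, 0], [0, 0, 0], [0, 0, 0]], jaw=[130, 255, 255, 255, 255], grip_force=60)

```text
clock: 3.5
tcp_pos: [0.4898, 0.3307, 0.222]
orientation: [-3.015, -0.878, -0.007]
contact_force: [-0.8, 0.7, -0.5]
grip_width: 0.0252
```

Run:
```python
from boss import *
f,T=wr("w6")
boss(f,T,(262,150,380,400))
```

```text
3.5 [0.4898 0.3307 0.222 ] yaw 32.466333320506834 tilt [0.0036 0.0026]
boss 3583 ctr [0.49   0.3315 0.075 ] depth ctr [0.4899 0.3315 0.0747] sides [0.0245 0.0279] ang mod 90 32.284915175111934 px ((321.0, 289.0), (60.0, 62.0), 90.0)
```

View pics/w6.png

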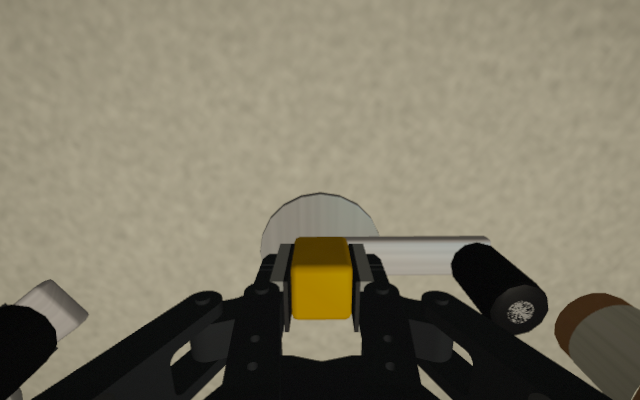

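Run:
```python
from plan import *
f=load("w6");T=load("w6_T")["T"]
hsv=cv2.cvtColor(f["color"],cv2.COLOR_RGB2HSV);P=cloud(f,T);Z=P[...,2]
m=(hsv[...,0]>15)&(hsv[...,0]<32)&(hsv[...,1]>130)&(Z>.0735)&(Z<.08); m[:, :262]=0;m[:,380:]=0
q=(np.c_[P[m],np.ones(m.sum())]@np.linalg.inv(T).T)[:,:3];print(m.sum(),q.min(0),q.max(0),(q.min(0)+q.max(0))/2,np.percentile(q[:,1],[1,99]))
m=(Z>.030)&(Z<.0365);m[:,:230]=0;m[:,400:]=0;m[270:]=0
q=(np.c_[P[m],np.ones(m.sum())]@np.linalg.inv(T).T)[:,:3];print("collar far edge y",q[:,1].min(),q[:,1].max(),q[:,0].min(),q[:,0].max())
plan([.50,.29,.42],22,6)
```

```text
3163 [-0.01262572 -0.01210073  0.14390822] [0.01265816 0.01439207 0.14853284] [1.62171240e-05 1.14566688e-03 1.46220528e-01] [-0.01071851  0.01325985]
collar far edge y -0.030168124406186235 0.005855859172922764 -0.032351421472515685 0.02953713960709503
dist 202.4038996475526 per row 33.73398327459209 rot 10.466640148490798 yaw now 32.46367187240647
dp [[-0.017, 0.055, -0.275], [-0.016, 0.056, -0.275], [-0.014, 0.056, -0.275], [-0.013, 0.057, -0.275], [-0.011, 0.057, -0.275], [-0.01, 0.057, -0.275]]
tw [[-0.0, -0.0003, 0.0145], [-0.0, -0.0003, 0.0145], [-0.0, -0.0003, 0.0145], [-0.0, -0.0003, 0.0145], [-0.0, -0.0003, 0.0145], [-0.0, -0.0003, 0.0145]]
```

Emit:
apply_moves(dp=[[0, 0, -0.2], [0, 0.02, -0.27], [-0.02, 0.06, -0.27], [-0.02, 0.06, -0.27], [-0.01, 0.1, -0.27], [-0.01, 0.15, -0.2]], twist=[[0, 0, 0], [0, 0, 0], [0, 0, 0.0145], [0, 0, 0.0145], [0, 0, 0.0145], [0, 0, 0.0145]], jaw=[255, 255, 255, 255, 255, 255])

```text
clock: 4.15
tcp_pos: [0.5022, 0.2866, 0.3977]
orientation: [3.059, 0.696, -0.019]
contact_force: [-0.2, 1.2, -4.0]
grip_width: 0.0251
```

Run:
```python
from plan import *
o=r.get_obs();print(o["grip_width"])
plan([.538,-.035,.40],0,10)
```

```text
0.025106876399519765
dist 323.61356763701156 per row 32.36135676370115 rot 25.639396166930663 yaw now 25.628236397255115
dp [[-0.089, 0.255, -0.0], [-0.078, 0.258, -0.001], [-0.066, 0.261, -0.001], [-0.054, 0.264, -0.001], [-0.042, 0.266, -0.001], [-0.03, 0.268, -0.001], [-0.018, 0.269, -0.001], [-0.006, 0.27, -0.002], [0.006, 0.27, -0.002], [0.018, 0.269, -0.002]]
tw [[0.0002, 0.0006, 0.0214], [0.0002, 0.0006, 0.0214], [0.0002, 0.0006, 0.0214], [0.0002, 0.0006, 0.0214], [0.0002, 0.0006, 0.0214], [0.0002, 0.0006, 0.0214], [0.0002, 0.0006, 0.0214], [0.0002, 0.0006, 0.0214], [0.0002, 0.0006, 0.0214], [0.0002, 0.0006, 0.0214]]
```

Emit:
apply_moves(dp=[[-0.09, 0.255, 0], [-0.08, 0.26, 0], [-0.065, 0.26, 0], [-0.055, 0.265, 0], [-0.04, 0.265, 0], [-0.03, 0.265, 0], [-0.02, 0.27, 0], [-0.005, 0.25, 0], [0, 0.2, 0], [0, 0.1, 0], [0, 0, 0], [0, 0, 0]], twist=[[0, 0, 0.021], [0, 0, 0.021], [0, 0, 0.021], [0, 0, 0.021], [0, 0, 0.021], [0, 0, 0.021], [0, 0, 0.021], [0, 0, 0.021], [0, 0, 0.021], [0, 0, 0.021], [0, 0, 0], [0, 0, 0]], jaw=[255, 255, 255, 255, 255, 255, 255, 255, 255, 255, 255, 255])

```text
clock: 5.35
tcp_pos: [0.5207, -0.0311, 0.3866]
orientation: [3.128, -0.053, -0.048]
contact_force: [-0.7, 0.3, -3.7]
grip_width: 0.025
```

Run:
```python
from plan import *
print(np.round(r.get_obs()["qvel"],3))
f,T=wr("w7")
```

```text
[ 0.006  0.004  0.003  0.015 -0.    -0.004 -0.006]
5.35 [ 0.5207 -0.0311  0.3866] yaw -1.9450993920862494 tilt [-0.0309 -0.012 ]
```

View pics/w7.png

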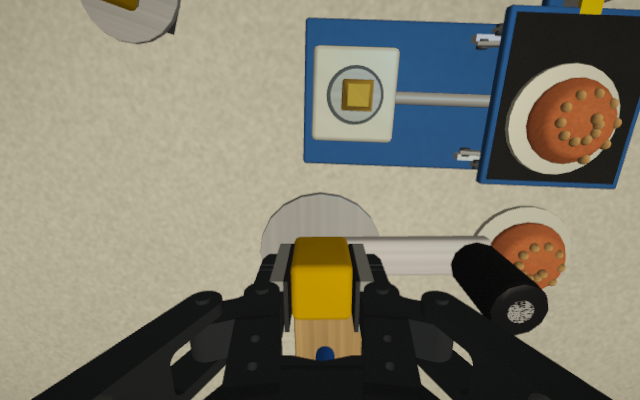

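```bash
cat > shaft.py <<'E'
from plan import *
def shaft(f,T,roi):
    x0,y0,x1,y1=roi
    hsv=cv2.cvtColor(f["color"],cv2.COLOR_RGB2HSV);P=cloud(f,T);Z=P[...,2]
    k=np.zeros(Z.shape,bool);k[y0:y1,x0:x1]=1
    inv=np.linalg.inv(T)
    def rect(m,z,name):
        u=np.argwhere(m)[:,::-1].astype(np.float32)
        w=onplane(f,u,z,T)[:,:2].astype(np.float32)*1000
        R=cv2.minAreaRect(w);print(name,m.sum(),np.round(R[0],1),np.round(R[1],1),"ang",round(R[2]%90,2),"depth mean",np.round(P[m].mean(0),4));return R
    rect(k&(Z>.1345)&(Z<.142),.1365,"tip14")
    rect(k&(Z>.125)&(Z<.142)&(hsv[...,1]>100),.130,"square20~")
    m=k&(Z>.1065)
    E=max(cv2.findContours(m.astype(np.uint8),0,1)[0],key=len)[:,0]
    w=onplane(f,E,.110,T)
    print("shoulder enclosing",cv2.minEnclosingCircle(w[:,:2].astype(np.float32)*1000))
    rect(k&(Z>.097)&(Z<.106),.103,"gearbox")
    b=(hsv[...,0]>100)&(hsv[...,0]<125)&(hsv[...,1]>100)&(Z<.02)
    rect(b,.010,"base")
E
python3 - <<'E'
from shaft import *
f=load("w7");T=load("w7_T")["T"];shaft(f,T,(300,35,410,150))
E
```

```text
tip14 632 [539.  43.] [16.3 16.2] ang 85.26 depth mean [0.5389 0.0431 0.1365]
square20~ 925 [538.8  43.3] [19.4 19.5] ang 86.34 depth mean [0.5384 0.0434 0.1352]
shoulder enclosing ((539.1649780273438, 43.06772994995117), 18.02055549621582)
gearbox 627 [538.9  42.2] [58.6 54.6] ang 85.69 depth mean [0.538 0.044 0.103]
base 16814 [613.8  49.2] [160.1 237.1] ang 86.16 depth mean [0.6018 0.0451 0.0122]
```

Run:
```python
from plan import *
plan([.539,.0442,.390],-4,4)
```

```text
dist 77.35552148953686 per row 19.338880372384214 rot 2.8401702857949824 yaw now -1.9070511886637904
dp [[0.033, -0.158, -0.01], [0.031, -0.158, -0.009], [0.03, -0.158, -0.009], [0.028, -0.158, -0.008]]
tw [[0.0016, 0.0036, 0.0044], [0.0016, 0.0036, 0.0044], [0.0016, 0.0036, 0.0044], [0.0016, 0.0036, 0.0044]]
```

Emit:
apply_moves(dp=[[0.03, -0.16, -0.015], [0.03, -0.16, -0.01], [0.03, -0.16, -0.01], [0.03, -0.1, 0], [0, -0.05, 0], [0, 0, 0]], twist=[[0.002, 0.004, 0.0045], [0.002, 0.004, 0.0045], [0.002, 0.004, 0.0045], [0.001, 0.003, 0.0045], [0, 0, 0], [0, 0, 0]], jaw=[255, 255, 255, 255, 255, 255])

```text
clock: 6.0
tcp_pos: [0.5382, 0.0543, 0.3888]
orientation: [-3.137, 0.092, 0.001]
contact_force: [-0.1, 0.5, -2.9]
grip_width: 0.0252
```

Run:
```python
from plan import *
f,T=wr("w8")
plan([.539,.0442,.385],-4,1)
```

```text
6.0 [0.5382 0.0543 0.3888] yaw -3.353879219804407 tilt [-0.0003  0.0034]
dist 10.201560962406798 per row 10.201560962406798 rot 0.6237091360449157 yaw now -3.404705105454992
dp [[0.012, 0.078, 0.031]]
tw [[-0.0015, 0.0003, 0.005]]
```

Emit:
apply_moves(dp=[[0.006, 0.04, 0], [0.003, 0.02, 0], [0, 0, 0], [0, 0, 0]], twist=[[-0.001, 0, 0.005], [0, 0, 0], [0, 0, 0], [0, 0, 0]], jaw=[255, 255, 255, 255])

```text
clock: 6.45
tcp_pos: [0.5383, 0.0424, 0.3887]
orientation: [3.139, -0.118, -0.002]
contact_force: [-0.3, 0.3, -5.1]
grip_width: 0.0253
```

Run:
```python
from plan import *
f,T=wr("w9")
print(np.round(r.get_obs()["qvel"],3))
plan([.539,.0442,.360],-4,2)
f=r.grab_frame("scene");np.savez("pics/s9.npz",**f);crop(f,285,140,485,290,"pics/s9.png",4)
```

```text
6.45 [0.5383 0.0424 0.3887] yaw -4.303672526023074 tilt [-0.0012 -0.0005]
[-0.005  0.    -0.005 -0.002  0.     0.002 -0.001]
dist 28.74837823278834 per row 14.37418911639417 rot 0.3172175956603597 yaw now -4.3066326563312165
dp [[0.002, -0.008, 0.119], [0.002, -0.008, 0.119]]
tw [[0.0002, 0.0003, -0.0013], [0.0002, 0.0003, -0.0013]]
```

View pics/s9.png

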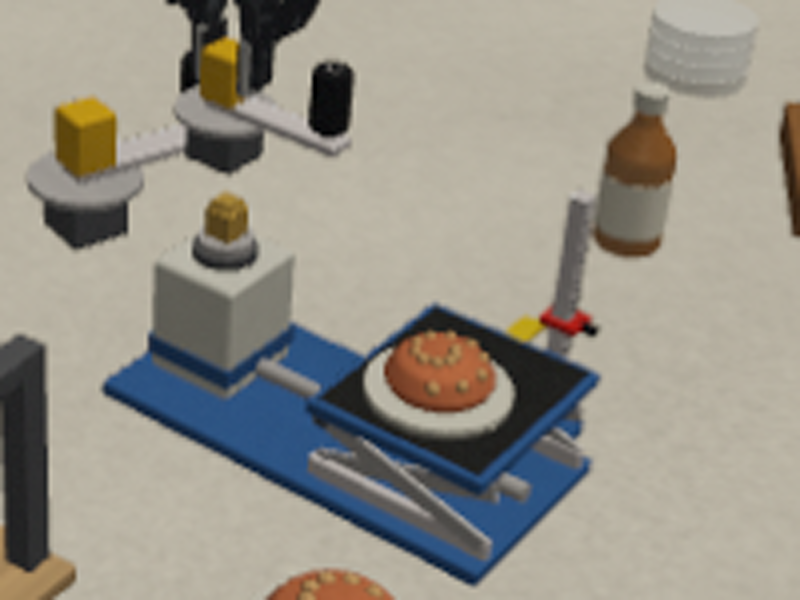

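View pics/w9.png

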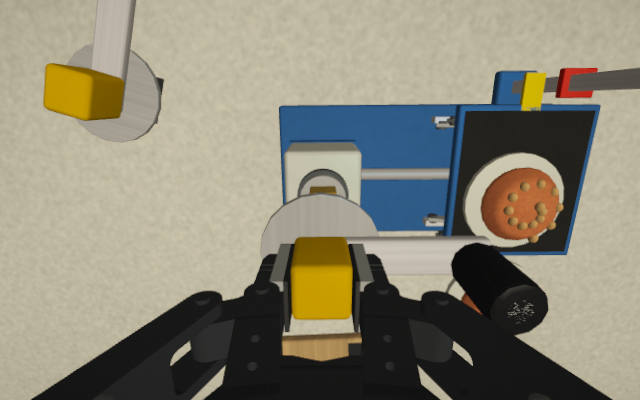

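Emit:
apply_moves(dp=[[0.003, -0.01, 0.08], [0, -0.005, 0.08], [0, 0, 0.05], [0, 0, 0], [0, 0, 0]], twist=[[0, 0, 0], [0, 0, 0], [0, 0, 0], [0, 0, 0], [0, 0, 0]], jaw=[255, 255, 255, 255, 255])

```text
clock: 7.05
tcp_pos: [0.5386, 0.0449, 0.3603]
orientation: [3.139, -0.116, -0.004]
contact_force: [0.4, 0.5, -4.4]
grip_width: 0.0251
```

Run:
```python
from plan import *
f,T=wr("w10")
print(r.get_obs()["contact_force"])
plan([.539,.0442,.334],-4,2)
```

```text
7.05 [0.5386 0.0449 0.3603] yaw -4.247760926199899 tilt [-0.0027 -0.0008]
[-0.07366513  1.76721072 -4.19270474]
dist 26.363384510404103 per row 13.181692255202051 rot 0.2961139496938828 yaw now -4.244258549317372
dp [[0.002, 0.003, 0.11], [0.002, 0.003, 0.11]]
tw [[0.0002, 0.0007, -0.001], [0.0002, 0.0007, -0.001]]
```

View pics/w10.png

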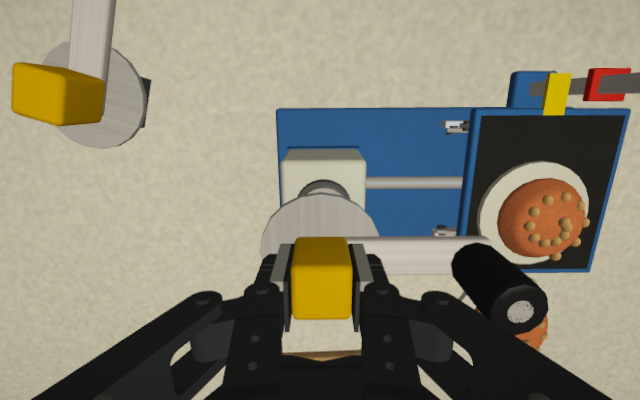

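Emit:
apply_moves(dp=[[0.003, 0.004, 0.04], [0, 0, 0.04], [0, 0, 0.04], [0, 0, 0]], twist=[[0, 0.001, 0], [0, 0, 0], [0, 0, 0], [0, 0, 0]], jaw=[255, 255, 255, 255])

```text
clock: 7.5
tcp_pos: [0.5391, 0.0444, 0.3453]
orientation: [3.139, -0.116, 0.001]
contact_force: [-0.6, -0.4, -4.8]
grip_width: 0.0245
```

Emit:
apply_moves(dp=[[0, 0, 0.04], [0, 0, 0.04], [0, 0, 0.025], [0, 0, 0]], twist=[[0, 0, 0], [0, 0, 0], [0, 0, 0], [0, 0, 0]], jaw=[255, 255, 255, 255])

```text
clock: 7.9
tcp_pos: [0.5394, 0.0444, 0.332]
orientation: [3.139, -0.116, 0.002]
contact_force: [-0.7, 0.3, -0.3]
grip_width: 0.0249
```

Emit:
apply_moves(dp=[[0, 0, 0], [0, 0, 0], [0, 0, 0], [0, 0, -0.1], [0, 0, -0.25], [0, 0, -0.25], [0, 0, -0.1], [0, 0, 0]], twist=[[0, 0, 0], [0, 0, 0], [0, 0, 0], [0, 0, 0], [0, 0, 0], [0, 0, 0], [0, 0, 0], [0, 0, 0]], jaw=[100, 100, 100, 100, 100, 100, 100, 100])

```text
clock: 8.7
tcp_pos: [0.5403, 0.0439, 0.4232]
orientation: [-3.139, 0.118, -0.011]
contact_force: [-0.1, 0.6, 0.9]
grip_width: 0.0517
```

Run:
```python
from boss import *
f,T=wr("w11")
boss(f,T,(262,150,380,400),zt=.185)
P=cloud(f,T);Z=P[...,2]
m=(f["color"].max(2)<75)&(Z>.193)&(Z<.204);m[:,:400]=0
print("knob",m.sum(),np.nanmean(P[m],0),cv2.minEnclosingCircle(P[m][:,:2].astype(np.float32)))
```

```text
8.7 [0.5403 0.0439 0.4232] yaw -4.289909039744038 tilt [0.0068 0.0005]
boss 1347 ctr [0.5385 0.0442 0.185 ] depth ctr [0.5386 0.0441 0.1848] sides [0.0246 0.0258] ang mod 90 85.55325555492361 px ((316.5, 216.0), (36.0, 37.0), 90.0)
knob 907 [0.61253865 0.0381646  0.19672037] ((0.6129882335662842, 0.03711102902889252), 0.011808565817773342)
```

View pics/w11.png

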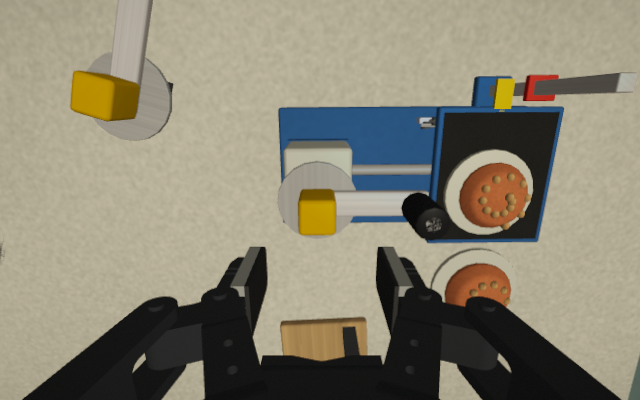

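```bash
cat > gauge.py <<'E'
from plan import *
def gauge(f,T,rx=None):
    hsv=cv2.cvtColor(f["color"],cv2.COLOR_RGB2HSV);P=cloud(f,T)
    # into jack frame
    a=np.radians(-4.2);R=np.array([[np.cos(a),np.sin(a),0],[-np.sin(a),np.cos(a),0],[0,0,1]])
    J=(P-np.array([.5388,.0437,0]))@R.T
    near=(abs(J[...,0]-.19)<.05)&(J[...,1]>.06)&(J[...,1]<.12)&(J[...,2]>.05)
    red=((hsv[...,0]<8)|(hsv[...,0]>172))&(hsv[...,1]>150)&near
    yel=(hsv[...,0]>20)&(hsv[...,0]<34)&(hsv[...,1]>150)&near
    er=lambda m:cv2.erode(m.astype(np.uint8),np.ones((3,3)))>0
    for n,m in(("red",red),("yel",yel)):
        for k,mm in(("all",m),("eroded",er(m))):
            if mm.sum()<3: print(n,k,mm.sum());continue
            q=J[mm]*1000;print(n,k,mm.sum(),"pct z 5/25/50/75/95",np.round(np.percentile(q[:,2],[5,25,50,75,95]),1),"x",np.round(np.percentile(q[:,0],[3,97]),1),"y",np.round(np.percentile(q[:,1],[3,97]),1))
E
python3 - <<'E'
from gauge import *
for n in ["w9","w10","w11"]: print(n);gauge(load(n),load(n+"_T")["T"])
print("scene");gauge(load("s9"),None)
E
```

```text
w9
red all 636 pct z 5/25/50/75/95 [89.  91.6 92.3 92.8 93.7] x [184.6 208.8] y [76.7 97.2]
red eroded 427 pct z 5/25/50/75/95 [89.8 91.7 92.3 92.9 93.6] x [184.7 207.7] y [76.8 96.5]
yel all 749 pct z 5/25/50/75/95 [72.9 74.5 75.1 75.6 76.3] x [166.7 182.1] y [67.4 94.2]
yel eroded 591 pct z 5/25/50/75/95 [73.8 74.6 75.1 75.6 76.4] x [166.8 181.1] y [69.  93.7]
w10
red all 804 pct z 5/25/50/75/95 [88.9 91.6 92.3 92.8 93.6] x [184.3 208.8] y [76.3 97.2]
red eroded 561 pct z 5/25/50/75/95 [90.2 91.7 92.3 92.9 93.6] x [184.3 207.9] y [77.  96.6]
yel all 995 pct z 5/25/50/75/95 [73.6 74.5 75.1 75.6 76.3] x [166.2 182.1] y [66.1 94.1]
yel eroded 854 pct z 5/25/50/75/95 [73.8 74.6 75.1 75.6 76.3] x [166.5 181.4] y [66.8 93.3]
w11
red all 480 pct z 5/25/50/75/95 [89.2 91.5 92.3 92.9 93.8] x [185.  208.9] y [76.2 97.1]
red eroded 312 pct z 5/25/50/75/95 [90.4 91.6 92.3 92.9 93.6] x [185.  207.6] y [77.  96.3]
yel all 559 pct z 5/25/50/75/95 [73.2 74.5 75.1 75.6 76.4] x [166.4 182.2] y [69.9 94.7]
yel eroded 436 pct z 5/25/50/75/95 [73.8 74.6 75.1 75.6 76.4] x [166.6 181.1] y [70.9 93.9]
scene
red all 39 pct z 5/25/50/75/95 [87.5 89.3 91.5 92.4 93.4] x [187.9 210.7] y [73.1 90.9]
red eroded 4 pct z 5/25/50/75/95 [90.3 91.6 92.3 92.4 92.4] x [203.6 207.5] y [73.7 81.3]
yel all 31 pct z 5/25/50/75/95 [73.7 74.3 74.9 76.  76.7] x [168.6 182.6] y [68.9 89. ]
yel eroded 8 pct z 5/25/50/75/95 [73.5 74.2 74.5 75.4 76.2] x [172.6 177.8] y [73.3 84.8]
```

Run:
```python
from plan import *
plan([.6128,.0378,.385],-4.3,4)
```

```text
dist 81.9372674157422 per row 20.48431685393555 rot 0.33605323459946623 yaw now -4.290534149860593
dp [[0.151, 0.002, 0.079], [0.152, 0.001, 0.078], [0.152, 0.001, 0.078], [0.152, 0.001, 0.078]]
tw [[-0.0001, -0.0007, 0.0], [-0.0001, -0.0007, 0.0], [-0.0001, -0.0007, 0.0], [-0.0001, -0.0007, 0.0]]
```

Emit:
apply_moves(dp=[[0.15, 0, 0.08], [0.15, 0, 0.08], [0.15, 0, 0.08], [0.1, 0, 0.05], [0.03, 0, 0], [0, 0, 0]], twist=[[0, -0.001, 0], [0, -0.001, 0], [0, -0.001, 0], [0, 0, 0], [0, 0, 0], [0, 0, 0]], jaw=[100, 100, 100, 100, 100, 100])

```text
clock: 9.35
tcp_pos: [0.6096, 0.039, 0.3801]
orientation: [3.139, -0.116, -0.016]
contact_force: [-0.3, -0.8, 1.0]
grip_width: 0.0523
```

Run:
```python
from plan import *
print(np.round(r.get_obs()["qvel"],3))
plan([.6128,.0378,.336],-4.3,3)
```

```text
[ 0.001  0.013 -0.001  0.014 -0.002 -0.003  0.001]
dist 44.252772178124346 per row 14.750924059374782 rot 0.571418683874497 yaw now -4.243848029744921
dp [[0.01, 0.003, 0.122], [0.01, 0.003, 0.122], [0.009, 0.003, 0.123]]
tw [[0.0001, 0.0016, 0.0002], [0.0001, 0.0016, 0.0002], [0.0001, 0.0016, 0.0002]]
```

Emit:
apply_moves(dp=[[0.01, 0.003, 0.12], [0.01, 0.003, 0.12], [0.009, 0.003, 0.08], [0, 0, 0.04], [0, 0, 0]], twist=[[0, 0.002, 0], [0, 0.002, 0], [0, 0, 0], [0, 0, 0], [0, 0, 0]], jaw=[100, 100, 100, 100, 100])

```text
clock: 9.85
tcp_pos: [0.611, 0.0377, 0.3367]
orientation: [-3.139, 0.116, 0.002]
contact_force: [0.7, 1.2, -0.2]
grip_width: 0.0521
```

Run:
```python
from plan import *
f,T=wr("w12")
plan([.6128,.0378,.336],-4.3,1)
```

```text
9.85 [0.611  0.0377 0.3367] yaw -4.243143823878061 tilt [-0.0014  0.0005]
dist 1.966713023416351 per row 1.966713023416351 rot 0.07572843712409431 yaw now -4.249816409989214
dp [[0.013, -0.002, 0.009]]
tw [[-0.0002, 0.0004, 0.0004]]
```

View pics/w12.png

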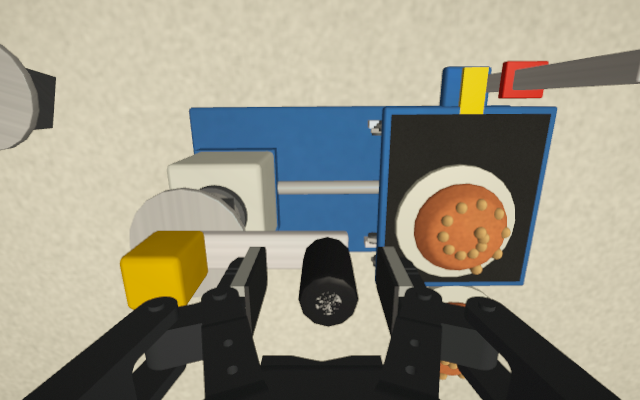

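Knob at (328,285), between the pads, slightly right. Close gently.

Emit:
apply_moves(dp=[[0.012, 0, 0], [0, 0, 0], [0, 0, 0], [0, 0, 0]], twist=[[0, 0, 0], [0, 0, 0], [0, 0, 0], [0, 0, 0]], jaw=[150, 255, 255, 255], grip_force=30)

```text
clock: 10.3
tcp_pos: [0.613, 0.0376, 0.3387]
orientation: [-3.138, 0.116, -0.002]
contact_force: [-0.2, -0.4, -1.0]
grip_width: 0.023
```

```bash
cat > wind.py <<'E'
from plan import *
import sys
C=np.array([.5388,.0437])
def wind(step,n,r0=.0748):
    o=r.get_obs();T=T_of(o);p=T[:3,3]
    # knob centre ~ tool point at grasp depth (tilt-corrected)
    k=(T@np.array([0,0,.155,1]))[:3]
    d=k[:2]-C; th=np.arctan2(d[1],d[0])
    print("clock",o["clock"],"th",np.degrees(th),"rad mm",np.linalg.norm(d)*1000,"z",p[2],"F",np.round(o["contact_force"],1),"M",np.round(o["moment"],2),"w",o["grip_width"],"yaw",yaw_of(T),"tilt",np.round(T[:2,2],4))
    D=[];cur=k[:2]
    for i in range(1,n+1):
        a=th-np.radians(step)*i; t=C+r0*np.array([np.cos(a),np.sin(a)])
        D.append(np.round((T[:3,:3].T@np.r_[t-cur,0])[:2]/.12,3).tolist()+[0]); cur=t
    print("dp",D)
    R=T[:3,:3].T@Rdown(-4.3); print("fix tw",np.round(np.degrees(cv2.Rodrigues(R)[0].ravel())/120,4),"z fix",round((p[2]-.336)/.12,4))
wind(float(sys.argv[1]),int(sys.argv[2]))
E
python3 wind.py 6 10
```

```text
clock 10.3 th -4.562105924188326 rad mm 74.61586156583431 z 0.3387343034161511 F [-0.2 -0.4 -1. ] M [-0.01 -0.05 -0.03] w 0.02304246505187862 yaw -4.241340601102032 tilt [0.0013 0.0011]
dp [[-0.002, 0.065, 0], [-0.011, 0.064, 0], [-0.017, 0.063, 0], [-0.024, 0.061, 0], [-0.03, 0.058, 0], [-0.036, 0.055, 0], [-0.041, 0.05, 0], [-0.046, 0.046, 0], [-0.051, 0.041, 0], [-0.055, 0.035, 0]]
fix tw [-0.0006 -0.0006  0.0005] z fix 0.0228
```

Emit:
apply_moves(dp=[[-0.002, 0.065, 0], [-0.011, 0.064, 0], [-0.017, 0.063, 0], [-0.024, 0.061, 0], [-0.03, 0.058, 0], [-0.036, 0.055, 0]], twist=[[0, 0, 0], [0, 0, 0], [0, 0, 0], [0, 0, 0], [0, 0, 0], [0, 0, 0]], jaw=[255, 255, 255, 255, 255, 255])

```text
clock: 10.9
tcp_pos: [0.5944, -0.007, 0.3386]
orientation: [-3.136, 0.114, -0.003]
contact_force: [0.3, 2.3, -1.2]
grip_width: 0.023
```

```bash
python3 wind.py 8 10
```

```text
clock 10.9 th -41.92291129661155 rad mm 75.16852521166157 z 0.3385655195742458 F [ 0.3  2.3 -1.2] M [0.55 0.01 0.01] w 0.02296654024559663 yaw -4.156734787714182 tilt [0.002  0.0033]
dp [[-0.06, 0.063, 0], [-0.066, 0.056, 0], [-0.074, 0.046, 0], [-0.079, 0.036, 0], [-0.083, 0.024, 0], [-0.086, 0.012, 0], [-0.087, 0.0, 0], [-0.086, -0.012, 0], [-0.084, -0.024, 0], [-0.08, -0.035, 0]]
fix tw [-0.0016 -0.0008  0.0012] z fix 0.0214
```

Emit:
apply_moves(dp=[[-0.06, 0.063, 0.005], [-0.066, 0.056, 0.005], [-0.074, 0.046, 0], [-0.079, 0.036, 0], [-0.083, 0.024, 0], [-0.086, 0.012, 0], [-0.087, 0, 0], [-0.086, -0.012, 0], [-0.084, -0.024, 0], [-0.08, -0.035, 0]], twist=[[-0.001, 0, 0], [0, 0, 0], [0, 0, 0], [0, 0, 0], [0, 0, 0], [0, 0, 0], [0, 0, 0], [0, 0, 0], [0, 0, 0], [0, 0, 0]], jaw=[255, 255, 255, 255, 255, 255, 255, 255, 255, 255])

```text
clock: 11.9
tcp_pos: [0.4929, -0.0186, 0.3381]
orientation: [-3.132, 0.109, -0.019]
contact_force: [6.3, 6.8, -6.8]
grip_width: 0.0232
```

```bash
python3 wind.py 8 12
```

```text
clock 11.9 th -125.7096585349603 rad mm 75.3833508204017 z 0.3380637684725519 F [ 6.3  6.8 -6.8] M [ 1.27 -1.36 -0.03] w 0.023188432896882827 yaw -3.989018077026379 tilt [0.0125 0.0071]
dp [[-0.068, -0.055, 0], [-0.063, -0.06, 0], [-0.054, -0.068, 0], [-0.044, -0.075, 0], [-0.033, -0.08, 0], [-0.021, -0.084, 0], [-0.01, -0.086, 0], [0.003, -0.087, 0], [0.015, -0.086, 0], [0.026, -0.083, 0], [0.038, -0.078, 0], [0.048, -0.072, 0]]
fix tw [-0.0038 -0.0057  0.0026] z fix 0.0172
```

Emit:
apply_moves(dp=[[-0.068, -0.055, 0], [-0.063, -0.06, 0], [-0.054, -0.068, 0], [-0.044, -0.075, 0], [-0.033, -0.08, 0], [-0.021, -0.084, 0], [-0.01, -0.086, 0], [0.003, -0.087, 0], [0.015, -0.086, 0], [0.026, -0.083, 0]], twist=[[-0.001, -0.002, 0.001], [-0.001, -0.002, 0.001], [-0.001, -0.002, 0], [0, 0, 0], [0, 0, 0], [0, 0, 0], [0, 0, 0], [0, 0, 0], [0, 0, 0], [0, 0, 0]], jaw=[255, 255, 255, 255, 255, 255, 255, 255, 255, 255])

```text
clock: 12.9
tcp_pos: [0.4679, 0.0756, 0.3378]
orientation: [3.134, -0.119, 0.021]
contact_force: [1.2, -2.5, -1.4]
grip_width: 0.0231
```

```bash
python3 wind.py 8 12
python3 - <<'E'
from gauge import *
f,T=wr("w13");gauge(f,T)
E
```

```text
clock 12.9 th 155.77457404981737 rad mm 75.59494612451357 z 0.337762507186374 F [ 1.2 -2.5 -1.4] M [-0.59 -0.25  0.01] w 0.023069753804286202 yaw -4.3381792215164765 tilt [ 0.0129 -0.0058]
dp [[0.041, -0.077, 0], [0.046, -0.074, 0], [0.056, -0.067, 0], [0.065, -0.058, 0], [0.072, -0.049, 0], [0.078, -0.038, 0], [0.083, -0.027, 0], [0.086, -0.015, 0], [0.087, -0.003, 0], [0.086, 0.009, 0], [0.084, 0.021, 0], [0.081, 0.032, 0]]
fix tw [ 0.0023 -0.0063 -0.0003] z fix 0.0147
12.9 [0.4679 0.0756 0.3378] yaw -4.3381792215164765 tilt [ 0.0129 -0.0058]
red all 0
red eroded 0
yel all 0
yel eroded 0
```

Emit:
apply_moves(dp=[[0.041, -0.077, 0], [0.046, -0.074, 0], [0.056, -0.067, 0], [0.065, -0.058, 0], [0.072, -0.049, 0], [0.078, -0.038, 0], [0.083, -0.027, 0], [0.086, -0.015, 0], [0.087, -0.003, 0], [0.086, 0.009, 0]], twist=[[0.001, -0.002, 0], [0.001, -0.002, 0], [0, -0.002, 0], [0, 0, 0], [0, 0, 0], [0, 0, 0], [0, 0, 0], [0, 0, 0], [0, 0, 0], [0, 0, 0]], jaw=[255, 255, 255, 255, 255, 255, 255, 255, 255, 255])

```text
clock: 13.95
tcp_pos: [0.5627, 0.1182, 0.337]
orientation: [3.132, -0.121, -0.007]
contact_force: [-3.0, -5.4, 2.8]
grip_width: 0.0233
```

```bash
python3 wind.py 8 12
```

```text
clock 13.95 th 72.52990413835579 rad mm 77.00389937744585 z 0.3370254177524558 F [-3.  -5.4  2.8] M [-1.36  0.77  0.01] w 0.023264494713983168 yaw -4.415167430369405 tilt [-0.0047 -0.007 ]
dp [[0.079, 0.043, 0], [0.079, 0.037, 0], [0.073, 0.047, 0], [0.066, 0.057, 0], [0.057, 0.066, 0], [0.047, 0.073, 0], [0.037, 0.079, 0], [0.025, 0.083, 0], [0.014, 0.086, 0], [0.001, 0.087, 0], [-0.011, 0.086, 0], [-0.023, 0.084, 0]]
fix tw [ 0.0035  0.002  -0.001 ] z fix 0.0085
```

Emit:
apply_moves(dp=[[0.079, 0.043, 0], [0.079, 0.037, 0], [0.073, 0.047, 0], [0.066, 0.057, 0], [0.057, 0.066, 0], [0.047, 0.073, 0], [0.037, 0.079, 0], [0.025, 0.083, 0], [0.014, 0.086, 0], [0.001, 0.087, 0], [-0.011, 0.086, 0]], twist=[[0.001, 0.001, 0], [0.001, 0.001, 0], [0.001, 0, 0], [0, 0, 0], [0, 0, 0], [0, 0, 0], [0, 0, 0], [0, 0, 0], [0, 0, 0], [0, 0, 0], [0, 0, 0]], jaw=[255, 255, 255, 255, 255, 255, 255, 255, 255, 255, 255])

```text
clock: 15.05
tcp_pos: [0.6161, 0.028, 0.3374]
orientation: [-3.127, 0.109, 0.021]
contact_force: [-1.0, 2.0, 2.9]
grip_width: 0.0231
```

```bash
python3 wind.py 8 11
python3 - <<'E'
from gauge import *
f,T=wr("w14");gauge(f,T)
E
```

```text
clock 15.05 th -10.362343075335302 rad mm 76.52895381717686 z 0.337350148645674 F [-1.   2.   2.9] M [ 0.3   0.22 -0.01] w 0.023091873348185202 yaw -3.9966940160821456 tilt [-0.0128  0.0128]
dp [[-0.03, 0.084, 0], [-0.027, 0.083, 0], [-0.039, 0.078, 0], [-0.049, 0.072, 0], [-0.059, 0.064, 0], [-0.067, 0.055, 0], [-0.074, 0.046, 0], [-0.08, 0.035, 0], [-0.084, 0.023, 0], [-0.086, 0.012, 0], [-0.087, -0.001, 0]]
fix tw [-0.0057  0.0065  0.0025] z fix 0.0113
15.05 [0.6161 0.028  0.3374] yaw -3.9966940160821456 tilt [-0.0128  0.0128]
red all 872 pct z 5/25/50/75/95 [89.1 91.6 92.2 92.8 93.5] x [184.9 208.9] y [76.2 96.9]
red eroded 632 pct z 5/25/50/75/95 [90.3 91.7 92.2 92.8 93.5] x [185.  208.3] y [76.8 96.2]
yel all 1311 pct z 5/25/50/75/95 [85.6 86.5 87.  87.5 88.1] x [166.5 182.1] y [66.5 94.2]
yel eroded 1100 pct z 5/25/50/75/95 [85.8 86.6 87.1 87.5 88.1] x [166.7 181.4] y [67.1 93.6]
```

View pics/w14.png

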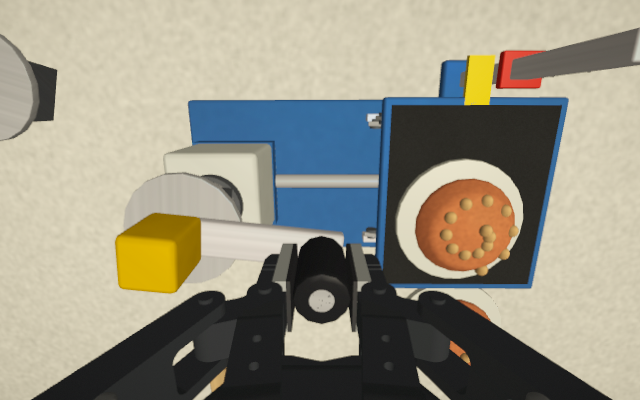

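Emit:
apply_moves(dp=[[-0.03, 0.084, 0], [-0.027, 0.083, 0], [-0.039, 0.078, 0], [-0.049, 0.072, 0], [-0.059, 0.064, 0], [-0.067, 0.055, 0], [-0.074, 0.046, 0], [-0.08, 0.035, 0], [-0.084, 0.023, 0], [-0.086, 0.012, 0]], twist=[[-0.002, 0.002, 0.001], [-0.002, 0.002, 0.001], [-0.001, 0.002, 0], [0, 0, 0], [0, 0, 0], [0, 0, 0], [0, 0, 0], [0, 0, 0], [0, 0, 0], [0, 0, 0]], jaw=[255, 255, 255, 255, 255, 255, 255, 255, 255, 255])

```text
clock: 16.1
tcp_pos: [0.5339, -0.0338, 0.3372]
orientation: [-3.13, 0.113, -0.003]
contact_force: [1.8, 7.7, -1.2]
grip_width: 0.023
```

```bash
python3 wind.py 6 8
```

```text
clock 16.1 th -93.38903802923399 rad mm 76.1760815666141 z 0.33720725291155496 F [ 1.8  7.7 -1.2] M [ 1.71 -0.49 -0.05] w 0.022955154045087054 yaw -4.139986474963379 tilt [0.0023 0.0094]
dp [[-0.065, -0.014, 0], [-0.065, -0.009, 0], [-0.063, -0.016, 0], [-0.061, -0.023, 0], [-0.059, -0.029, 0], [-0.055, -0.035, 0], [-0.051, -0.04, 0], [-0.047, -0.046, 0]]
fix tw [-0.0046 -0.0007  0.0013] z fix 0.0101
```

Emit:
apply_moves(dp=[[-0.065, -0.014, 0], [-0.065, -0.009, 0], [-0.063, -0.016, 0], [-0.061, -0.023, 0], [-0.059, -0.029, 0], [-0.055, -0.035, 0], [-0.03, -0.023, 0], [0, 0, 0], [0, 0, 0]], twist=[[-0.002, 0, 0], [-0.002, 0, 0], [0, 0, 0], [0, 0, 0], [0, 0, 0], [0, 0, 0], [0, 0, 0], [0, 0, 0], [0, 0, 0]], jaw=[255, 255, 255, 255, 255, 255, 255, 255, 255])

```text
clock: 17.0
tcp_pos: [0.4854, -0.0116, 0.3377]
orientation: [3.139, -0.112, 0.023]
contact_force: [3.0, 2.4, -1.6]
grip_width: 0.023
```

```bash
python3 wind.py 3 3
python3 - <<'E'
from gauge import *
f,T=wr("w15");gauge(f,T)
f=r.grab_frame("scene");np.savez("pics/s15.npz",**f);crop(f,285,140,485,290,"pics/s15.png",4);gauge(f,None)
E
```

```text
clock 17.0 th -132.66498753583326 rad mm 75.41040713093517 z 0.3376992455600134 F [ 3.   2.4 -1.6] M [ 0.6 -0.8  0. ] w 0.022962308884040664 yaw -4.079615380461085 tilt [ 0.0148 -0.001 ]
dp [[-0.022, -0.025, 0], [-0.024, -0.022, 0], [-0.023, -0.024, 0]]
fix tw [-0.0001 -0.0071  0.0018] z fix 0.0142
17.0 [ 0.4854 -0.0116  0.3377] yaw -4.079615380461085 tilt [ 0.0148 -0.001 ]
red all 0
red eroded 0
yel all 0
yel eroded 0
red all 40 pct z 5/25/50/75/95 [87.3 88.9 91.  92.  93.9] x [186.9 210.4] y [72.9 91.4]
red eroded 2
yel all 35 pct z 5/25/50/75/95 [87.8 89.5 90.8 91.7 92.3] x [167.8 181.8] y [67.8 90.6]
yel eroded 10 pct z 5/25/50/75/95 [89.3 89.5 90.9 92.1 92.2] x [172.  179.1] y [74.4 84.4]
```

View pics/s15.png

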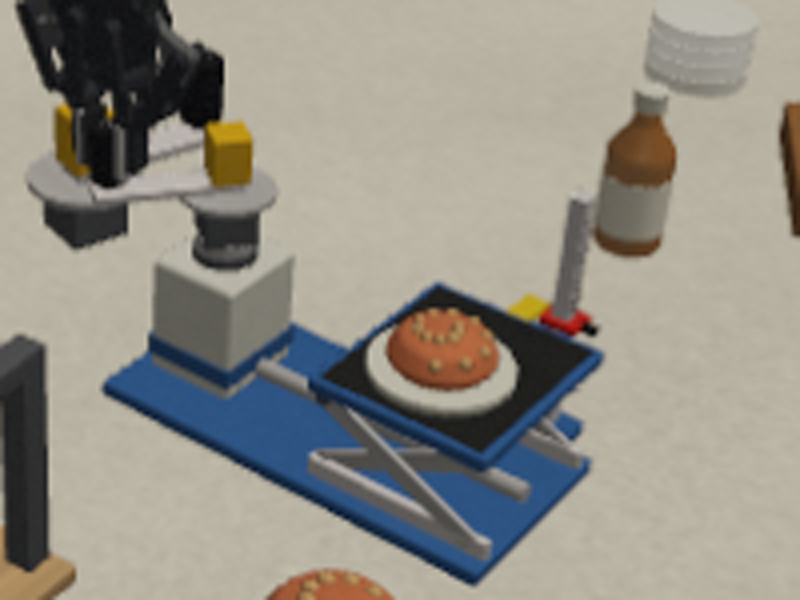

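View pics/w15.png

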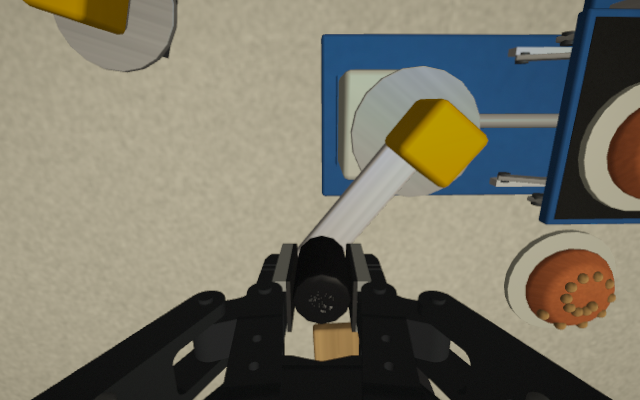

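Emit:
apply_moves(dp=[[-0.025, -0.027, 0], [0, 0, 0], [0, 0, 0], [0, 0, 0], [0, 0, -0.1], [0, 0, -0.25], [0, 0, -0.25], [0, 0, -0.1]], twist=[[0, 0, 0], [0, 0, 0], [0, 0, 0], [0, 0, 0], [0, 0, 0], [0, -0.003, 0], [0, -0.003, 0], [0, 0, 0]], jaw=[255, 100, 100, 100, 100, 100, 100, 100])

```text
clock: 17.9
tcp_pos: [0.4792, -0.0112, 0.4233]
orientation: [3.133, -0.12, -0.019]
contact_force: [0.9, -0.2, 0.5]
grip_width: 0.0519
```

Run:
```python
from plan import *
plan([.5388,.0437,.41],20,5)
```

```text
dist 82.14671825407989 per row 16.42934365081598 rot 24.386589265179033 yaw now -4.3769417817733824
dp [[0.092, -0.099, 0.021], [0.1, -0.091, 0.021], [0.108, -0.082, 0.021], [0.114, -0.072, 0.022], [0.12, -0.062, 0.022]]
tw [[0.0004, 0.0012, -0.0406], [0.0004, 0.0012, -0.0406], [0.0004, 0.0012, -0.0406], [0.0004, 0.0012, -0.0406], [0.0004, 0.0012, -0.0406]]
```

Emit:
apply_moves(dp=[[0.09, -0.1, 0.02], [0.1, -0.09, 0.02], [0.11, -0.08, 0.02], [0.115, -0.07, 0.02], [0.08, -0.04, 0.02], [0, 0, 0]], twist=[[0, 0.001, -0.04], [0, 0.001, -0.04], [0, 0.001, -0.04], [0, 0.001, -0.04], [0, 0.001, -0.04], [0, 0, 0]], jaw=[100, 100, 100, 100, 100, 100])

```text
clock: 18.5
tcp_pos: [0.5368, 0.039, 0.4191]
orientation: [3.089, 0.554, 0.009]
contact_force: [-0.8, 0.7, 0.0]
grip_width: 0.0519
```

Run:
```python
from gauge import *
from boss import boss
f,T=wr("w16");gauge(f,T)
boss(f,T,(262,100,380,300),zt=.185)
P=cloud(f,T);Z=P[...,2]
m=(f["color"].max(2)<75)&(Z>.193)&(Z<.204)
q=P[m];q=q[np.linalg.norm(q[:,:2]-[.5388,.0437],axis=1)<.1];print("knob",len(q),q.mean(0) if len(q) else 0)
```

```text
18.5 [0.5368 0.039  0.4191] yaw 20.34915283244345 tilt [ 0.0064 -0.0023]
red all 365 pct z 5/25/50/75/95 [89.7 91.5 92.2 92.8 93.7] x [185.2 208.9] y [76.5 96.9]
red eroded 192 pct z 5/25/50/75/95 [90.7 91.7 92.3 92.8 93.5] x [185.2 207.9] y [77.4 95.7]
yel all 531 pct z 5/25/50/75/95 [88.7 90.7 91.2 91.7 92.4] x [166.6 182.3] y [69.6 94.3]
yel eroded 389 pct z 5/25/50/75/95 [90.  90.8 91.3 91.7 92.4] x [166.6 180.7] y [70.8 93.1]
boss 1424 ctr [0.5386 0.0444 0.185 ] depth ctr [0.5384 0.0447 0.1848] sides [0.0251 0.0263] ang mod 90 47.627655997811075 px ((325.0, 210.00001525878906), (38.460365295410156, 38.460365295410156), 63.43495178222656)
knob 649 [ 0.48448345 -0.00763941  0.19669206]
```

View pics/w16.png

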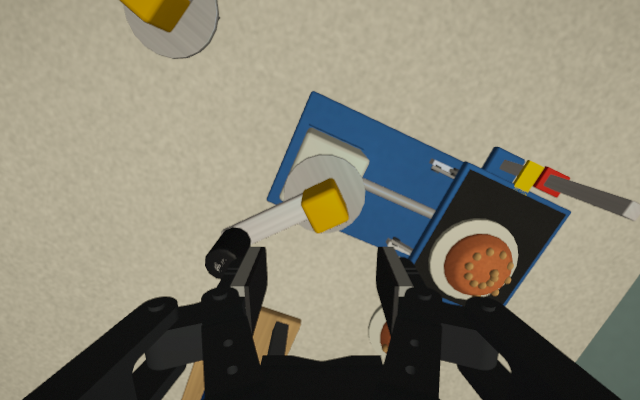

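Run:
```python
from plan import *
plan([.5387,.0443,.380],43.6,4)
```

```text
dist 39.79851578343192 per row 9.94962894585798 rot 23.437322807999617 yaw now 20.166385333795724
dp [[0.008, -0.011, 0.082], [0.01, -0.01, 0.082], [0.011, -0.008, 0.082], [0.011, -0.007, 0.082]]
tw [[0.0006, -0.0005, -0.0488], [0.0006, -0.0005, -0.0488], [0.0006, -0.0005, -0.0488], [0.0006, -0.0005, -0.0488]]
```

Emit:
apply_moves(dp=[[0.01, -0.01, 0.08], [0.01, -0.01, 0.08], [0.01, -0.01, 0.08], [0.01, -0.005, 0.06], [0, 0, 0], [0, 0, 0]], twist=[[0, 0, -0.049], [0, 0, -0.049], [0, 0, -0.049], [0, 0, -0.049], [0, 0, 0], [0, 0, 0]], jaw=[100, 100, 100, 100, 100, 100])

```text
clock: 19.15
tcp_pos: [0.5362, 0.0395, 0.3858]
orientation: [2.914, 1.157, 0.007]
contact_force: [-0.2, -0.0, -0.1]
grip_width: 0.0518
```

Run:
```python
from boss import *
f,T=wr("w17")
boss(f,T,(262,100,380,330),zt=.185)
plan([.5387,.0443,.333],43.6,3)
```

```text
19.15 [0.5362 0.0395 0.3858] yaw 43.316265362780804 tilt [ 0.0064 -0.0041]
boss 1903 ctr [0.5376 0.0445 0.185 ] depth ctr [0.5376 0.0444 0.1848] sides [0.0247 0.0267] ang mod 90 46.40977291539716 px ((328.41571044921875, 230.899169921875), (44.096858978271484, 44.88524627685547), 86.98721313476562)
dist 53.09742081338876 per row 17.699140271129586 rot 0.511592051841052 yaw now 43.3404870120556
dp [[0.014, -0.006, 0.147], [0.014, -0.006, 0.147], [0.014, -0.005, 0.147]]
tw [[0.0012, -0.0003, -0.0007], [0.0012, -0.0003, -0.0007], [0.0012, -0.0003, -0.0007]]
```

View pics/w17.png

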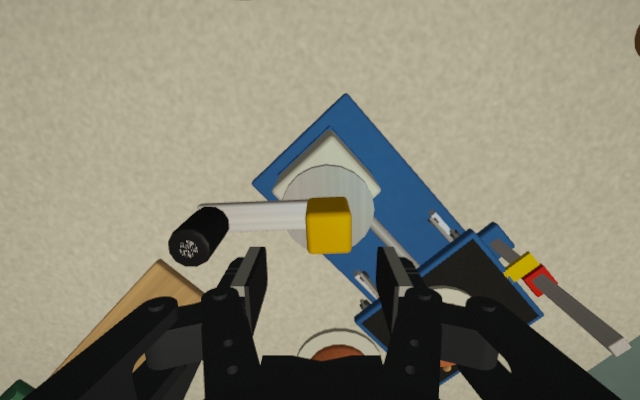

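Emit:
apply_moves(dp=[[0.016, -0.006, 0.14], [0.014, -0.006, 0.14], [0.01, -0.005, 0.1], [0, 0, 0.05], [0, 0, 0]], twist=[[0.001, 0, -0.006], [0.001, 0, -0.006], [0.001, 0, 0], [0, 0, 0], [0, 0, 0]], jaw=[100, 100, 100, 100, 100])

```text
clock: 19.7
tcp_pos: [0.5393, 0.0432, 0.3358]
orientation: [2.91, 1.179, 0.011]
contact_force: [0.1, 1.0, 0.0]
grip_width: 0.0523
```

Run:
```python
from boss import *
f,T=wr("w18")
boss(f,T,(268,100,374,360),zt=.185)
plan([.5382,.0444,.333],45,1)
```

```text
19.7 [0.5393 0.0432 0.3358] yaw 44.1182296732555 tilt [0.0071 0.0013]
boss 3396 ctr [0.5372 0.0448 0.185 ] depth ctr [0.5372 0.0449 0.1846] sides [0.0246 0.0273] ang mod 90 45.55753483902894 px ((318.0107421875, 278.4076232910156), (58.058841705322266, 61.08411407470703), 88.49256896972656)
dist 3.668177981218192 per row 3.668177981218192 rot 0.9765637814402248 yaw now 44.130974542849884
dp [[-0.0, -0.014, 0.027]]
tw [[0.0021, -0.0031, -0.0072]]
```

View pics/w18.png

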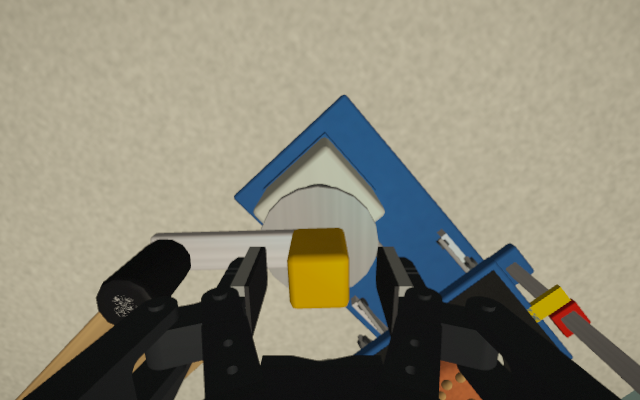

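Emit:
apply_moves(dp=[[0, -0.012, 0.02], [0, 0, 0], [0, 0, 0], [0, 0, 0], [0, 0, 0]], twist=[[0.002, -0.003, -0.006], [0, 0, 0], [0, 0, 0], [0, 0, 0], [0, 0, 0]], jaw=[100, 150, 255, 255, 255], grip_force=60)

```text
clock: 20.25
tcp_pos: [0.5386, 0.0438, 0.3354]
orientation: [2.904, 1.198, 0.002]
contact_force: [0.7, -0.6, -2.7]
grip_width: 0.0248
```

Run:
```python
from plan import *
f,T=wr("w19")
hsv=cv2.cvtColor(f["color"],cv2.COLOR_RGB2HSV);P=cloud(f,T);Z=P[...,2]
m=(hsv[...,0]>15)&(hsv[...,0]<32)&(hsv[...,1]>130)&(Z>.1835)&(Z<.19); m[:, :262]=0;m[:,380:]=0
q=(np.c_[P[m],np.ones(m.sum())]@np.linalg.inv(T).T)[:,:3];print(m.sum(),np.percentile(q,[1,99],axis=0))
m=(Z>.140)&(Z<.1465);m[:,:230]=0;m[:,400:]=0;m[270:]=0
q=(np.c_[P[m],np.ones(m.sum())]@np.linalg.inv(T).T)[:,:3];print("collar far edge y",q[:,1].min(),q[:,0].min(),q[:,0].max())
```

```text
20.25 [0.5386 0.0438 0.3354] yaw 44.833956692019235 tilt [0.0016 0.    ]
3025 [[-0.01230389 -0.01211282  0.14886263]
 [ 0.01225549  0.01169798  0.15179594]]
collar far edge y -0.031811536796894135 -0.030769381940019103 0.031663126788115614
```

Emit:
apply_moves(dp=[[0, 0, -0.05], [0, 0, -0.12], [0, 0, -0.2], [0, 0, -0.25], [0, 0, -0.25], [0, 0, -0.15]], twist=[[0, 0, 0], [0, 0, 0], [0, 0, 0], [0, 0, 0], [0, 0, 0], [0, 0, 0]], jaw=[255, 255, 255, 255, 255, 255])

```text
clock: 20.9
tcp_pos: [0.5366, 0.0438, 0.4622]
orientation: [-2.904, -1.197, 0.012]
contact_force: [0.3, 0.7, -4.0]
grip_width: 0.0249
```

Run:
```python
from plan import *
f=r.grab_frame("scene");np.savez("pics/s20.npz",**f);crop(f,285,140,485,290,"pics/s20.png",4)
print(r.get_obs()["grip_width"])
plan([.505,-.41,.46],0,14)
```

```text
0.025088137369073442
dist 454.87550626895785 per row 32.49110759063985 rot 44.786108954389356 yaw now 44.785862249552046
dp [[-0.204, 0.178, 0.003], [-0.194, 0.189, 0.003], [-0.183, 0.2, 0.003], [-0.171, 0.21, 0.003], [-0.159, 0.219, 0.003], [-0.147, 0.227, 0.003], [-0.134, 0.235, 0.003], [-0.121, 0.242, 0.003], [-0.107, 0.249, 0.003], [-0.093, 0.254, 0.003], [-0.079, 0.259, 0.003], [-0.064, 0.263, 0.003], [-0.049, 0.266, 0.003], [-0.034, 0.269, 0.003]]
tw [[-0.0, 0.0001, 0.0267], [-0.0, 0.0001, 0.0267], [-0.0, 0.0001, 0.0267], [-0.0, 0.0001, 0.0267], [-0.0, 0.0001, 0.0267], [-0.0, 0.0001, 0.0267], [-0.0, 0.0001, 0.0267], [-0.0, 0.0001, 0.0267], [-0.0, 0.0001, 0.0267], [-0.0, 0.0001, 0.0267], [-0.0, 0.0001, 0.0267], [-0.0, 0.0001, 0.0267], [-0.0, 0.0001, 0.0267], [-0.0, 0.0001, 0.0267]]
```

View pics/s20.png

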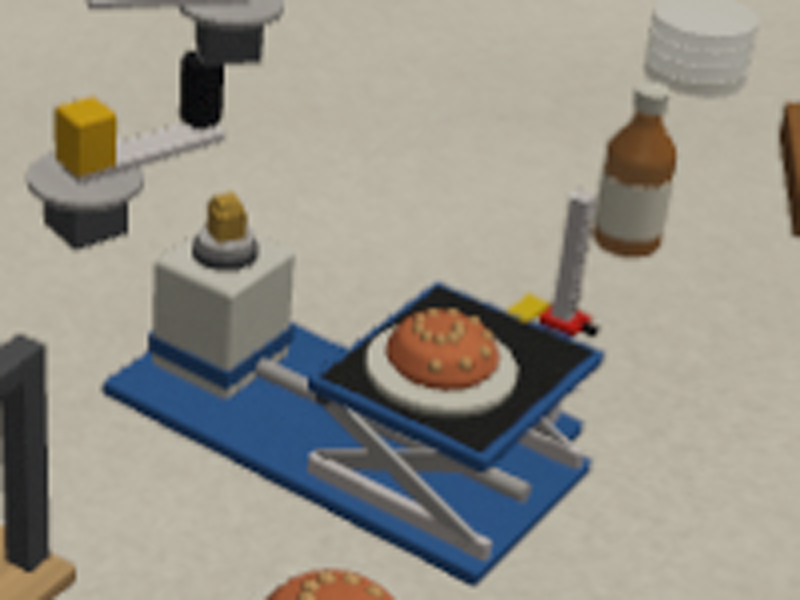

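Emit:
apply_moves(dp=[[-0.2, 0.18, 0], [-0.19, 0.19, 0], [-0.18, 0.2, 0], [-0.17, 0.21, 0], [-0.16, 0.22, 0], [-0.15, 0.23, 0], [-0.135, 0.235, 0], [-0.12, 0.24, 0], [-0.105, 0.25, 0], [-0.09, 0.255, 0], [-0.08, 0.26, 0], [-0.06, 0.26, 0], [-0.04, 0.2, 0], [-0.02, 0.12, 0], [0, 0.04, 0], [0, 0, 0], [0, 0, 0]], twist=[[0, 0, 0.027], [0, 0, 0.027], [0, 0, 0.027], [0, 0, 0.027], [0, 0, 0.027], [0, 0, 0.027], [0, 0, 0.027], [0, 0, 0.027], [0, 0, 0.027], [0, 0, 0.027], [0, 0, 0.027], [0, 0, 0.027], [0, 0, 0.024], [0, 0, 0.02], [0, 0, 0], [0, 0, 0], [0, 0, 0]], jaw=[255, 255, 255, 255, 255, 255, 255, 255, 255, 255, 255, 255, 255, 255, 255, 255, 255])

```text
clock: 22.65
tcp_pos: [0.4944, -0.398, 0.4628]
orientation: [-3.129, 0.02, 0.026]
contact_force: [1.2, -0.0, -2.8]
grip_width: 0.025
```

Run:
```python
from plan import *
f,T=wr("w20")
```

```text
22.65 [ 0.4944 -0.398   0.4628] yaw -0.7400963991949946 tilt [-0.0163  0.0124]
```

View pics/w20.png

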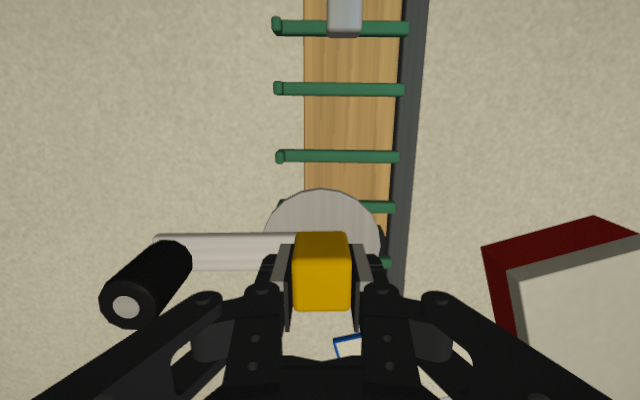

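```bash
cat > fork.py <<'E'
from plan import *
def fork(f,T,rows):
    hsv=cv2.cvtColor(f["color"],cv2.COLOR_RGB2HSV);P=cloud(f,T)
    g=(hsv[...,0]>55)&(hsv[...,0]<95)&(hsv[...,1]>70)&(P[...,2]>.1675)&(P[...,2]<.175)
    out=[]
    for (y0,y1) in rows:
        m=g.copy();m[:y0]=0;m[y1:]=0
        u=np.argwhere(m)[:,::-1].astype(np.float32)
        w=onplane(f,u,.170,T)[:,:2]
        q=P[m]
        vx,vy,cx,cy=cv2.fitLine(w.astype(np.float32)*1000,cv2.DIST_HUBER,0,.01,.01).ravel()
        R=cv2.minAreaRect(w.astype(np.float32)*1000)
        print(rows,m.sum(),"line ang",np.degrees(np.arctan2(vy/vx,1)),"pt",cx,cy,"x range",w[:,0].min(),w[:,0].max(),"zmed",np.median(q[:,2]),"rect",np.round(R[0],1),np.round(R[1],1))
        out.append((vx,vy,cx,cy,w[:,0].min(),w[:,0].max()))
    return out
E
python3 - <<'E'
from fork import *
f=load("w20");T=load("w20_T")["T"]
fork(f,T,[(10,50),(75,110),(140,175)])
P=cloud(f,T);hsv=cv2.cvtColor(f["color"],cv2.COLOR_RGB2HSV)
g=(hsv[...,0]>55)&(hsv[...,0]<95)&(hsv[...,1]>70)&(P[...,2]>.155);g[:70]=0;g[180:]=0
q=P[g];print(q.min(0),q.max(0))
# crossbar
b=(f["color"].max(2)<70)&(abs(P[...,2]-.162)<.004);b[200:]=0
q=P[b];print("bar",b.sum(),np.percentile(q,[2,50,98],axis=0));print("bar ang",[float(v) for v in cv2.fitLine(q[:,:2].astype(np.float32),cv2.DIST_HUBER,0,.01,.01).ravel()])
E
```

```text
[(10, 50), (75, 110), (140, 175)] 1318 line ang -1.0514395 pt 508.62033 -268.85443 x range 0.4556281822202744 0.5548717900069222 zmed 0.16995999475998144 rect [ 505.2 -268.6] [ 9.6 99.1]
[(10, 50), (75, 110), (140, 175)] 1520 line ang -0.96301705 pt 507.82 -311.20074 x range 0.46100255739788143 0.5538593363921281 zmed 0.17016820200437777 rect [ 507.5 -311.3] [ 9.5 92.8]
[(10, 50), (75, 110), (140, 175)] 1309 line ang -1.7158369 pt 506.40338 -362.5541 x range 0.4558108156986374 0.5527091940951605 zmed 0.17010599289827721 rect [ 504.2 -362.8] [ 9.7 97.1]
[ 0.45439049 -0.36896809  0.15850377] [ 0.55384183 -0.30531975  0.18227109]
bar 581 [[ 0.46797103 -0.39837744  0.15828308]
 [ 0.55169928 -0.30260596  0.16153631]
 [ 0.55429296 -0.2505498   0.16572759]]
bar ang [0.020630283281207085, 0.9997871518135071, 0.5518688559532166, -0.32943111658096313]
```

Run:
```python
from plan import *
plan([.505,-.3369,.445],-1.2,4)
```

```text
dist 64.27513656668381 per row 16.068784141670953 rot 1.2688244503283612 yaw now -0.7112883235406009
dp [[0.021, -0.127, 0.038], [0.02, -0.127, 0.038], [0.02, -0.127, 0.038], [0.02, -0.127, 0.037]]
tw [[-0.0015, 0.002, 0.001], [-0.0015, 0.002, 0.001], [-0.0015, 0.002, 0.001], [-0.0015, 0.002, 0.001]]
```

Emit:
apply_moves(dp=[[0.02, -0.13, 0.03], [0.02, -0.13, 0.03], [0.02, -0.12, 0.03], [0.02, -0.08, 0.03], [0, -0.03, 0], [0, 0, 0], [0, 0, 0]], twist=[[-0.0015, 0.002, 0.001], [-0.0015, 0.002, 0.001], [-0.0015, 0.002, 0.001], [-0.0015, 0.002, 0.001], [0, 0, 0], [0, 0, 0], [0, 0, 0]], jaw=[255, 255, 255, 255, 255, 255, 255])

```text
clock: 23.4
tcp_pos: [0.5073, -0.3304, 0.4482]
orientation: [-3.14, 0.018, -0.004]
contact_force: [-0.1, -0.1, -3.6]
grip_width: 0.0245
```

Run:
```python
from plan import *
f,T=wr("w21")
plan([.505,-.3369,.415],-1.2,2)
```

```text
23.4 [ 0.5073 -0.3304  0.4482] yaw -0.6744255824005567 tilt [0.0026 0.0013]
dist 33.8966155406637 per row 16.94830777033185 rot 0.5346770983006631 yaw now -0.6924593246493654
dp [[-0.01, 0.026, 0.138], [-0.009, 0.026, 0.138]]
tw [[-0.0003, -0.0006, 0.0021], [-0.0003, -0.0006, 0.0021]]
```

View pics/w21.png

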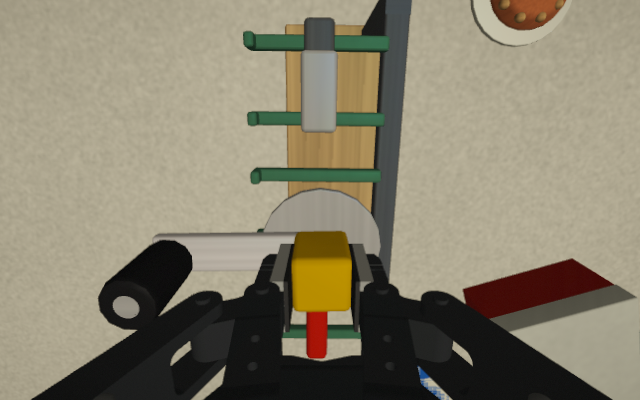

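Emit:
apply_moves(dp=[[-0.01, 0.026, 0.1], [-0.009, 0.026, 0.1], [0, 0, 0.06], [0, 0, 0], [0, 0, 0]], twist=[[0, -0.001, 0.002], [0, -0.001, 0.002], [0, 0, 0], [0, 0, 0], [0, 0, 0]], jaw=[255, 255, 255, 255, 255])

```text
clock: 23.95
tcp_pos: [0.5033, -0.3398, 0.4134]
orientation: [-3.141, 0.04, 0.006]
contact_force: [0.6, -1.0, -3.1]
grip_width: 0.025
```

Run:
```python
from fork import *
f,T=wr("w22")
plan([.505,-.3369,.37],-1.2,4)
fork(f,T,[(150,205)])
fs=r.grab_frame("scene");np.savez("pics/s22.npz",**fs);crop(fs,140,150,320,350,"pics/s22.png",3)
```

```text
23.95 [ 0.5033 -0.3398  0.4134] yaw -1.4649089299140738 tilt [-0.0037  0.0003]
dist 43.59552476350634 per row 10.898881190876585 rot 0.3363222206146441 yaw now -1.4565259182855477
dp [[0.004, -0.006, 0.091], [0.004, -0.006, 0.091], [0.004, -0.006, 0.091], [0.003, -0.006, 0.091]]
tw [[-0.0, 0.0005, -0.0005], [-0.0, 0.0005, -0.0005], [-0.0, 0.0005, -0.0005], [-0.0, 0.0005, -0.0005]]
[(150, 205)] 1950 line ang -1.894502 pt 507.02405 -310.36267 x range 0.4558569211212845 0.5539350829263928 zmed 0.17008303285697848 rect [ 504.8 -310.6] [ 9.5 98.2]
```

View pics/s22.png

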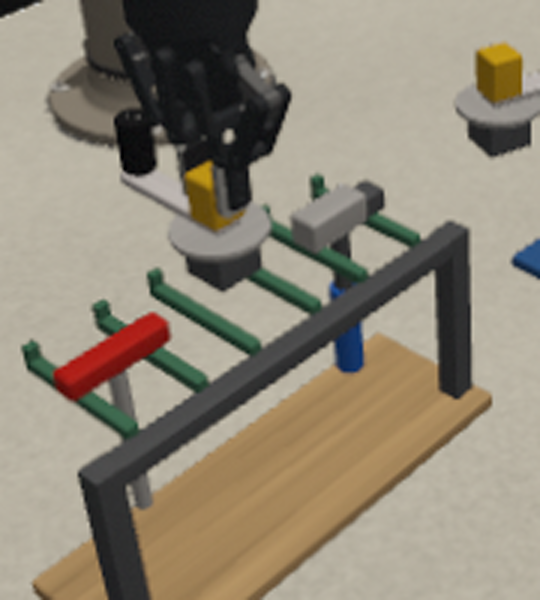

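View pics/w22.png

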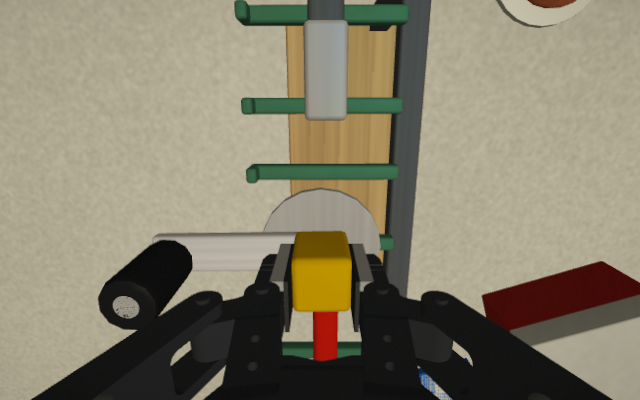

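Emit:
apply_moves(dp=[[0.012, -0.022, 0.03], [0, 0, 0.03], [0, 0, 0], [0, 0, 0]], twist=[[0, 0.001, -0.002], [0, 0.001, 0], [0, 0, 0], [0, 0, 0]], jaw=[255, 255, 255, 255])

```text
clock: 24.45
tcp_pos: [0.5057, -0.3365, 0.4069]
orientation: [3.141, -0.031, 0.005]
contact_force: [0.4, -0.0, -3.6]
grip_width: 0.0249
```

Run:
```python
from plan import *
print(np.round(r.get_obs()["qvel"],3))
plan([.505,-.3367,.37],-1.2,4)
```

```text
[-0.     0.001  0.001  0.003  0.    -0.003  0.002]
dist 36.93759336434379 per row 9.234398341085948 rot 0.21130802160744827 yaw now -1.1169442382008061
dp [[-0.002, 0.001, 0.077], [-0.002, 0.001, 0.077], [-0.002, 0.001, 0.077], [-0.002, 0.001, 0.077]]
tw [[0.0, -0.0004, 0.0002], [0.0, -0.0004, 0.0002], [0.0, -0.0004, 0.0002], [0.0, -0.0004, 0.0002]]
```

Emit:
apply_moves(dp=[[-0.003, 0, 0.06], [0, 0, 0.06], [0, 0, 0.05], [0, 0, 0], [0, 0, 0]], twist=[[0, 0, 0], [0, 0, 0], [0, 0, 0], [0, 0, 0], [0, 0, 0]], jaw=[255, 255, 255, 255, 255])

```text
clock: 24.95
tcp_pos: [0.5053, -0.3364, 0.3843]
orientation: [3.141, -0.031, 0.004]
contact_force: [-0.2, -0.5, -3.3]
grip_width: 0.025
```

Emit:
apply_moves(dp=[[0, 0, 0.05], [0, 0, 0.05], [0, 0, 0.04], [0, 0, 0], [0, 0, 0]], twist=[[0, 0, 0], [0, 0, 0], [0, 0, 0], [0, 0, 0], [0, 0, 0]], jaw=[255, 255, 255, 255, 255])

```text
clock: 25.45
tcp_pos: [0.5054, -0.3364, 0.366]
orientation: [3.141, -0.031, 0.004]
contact_force: [-0.0, 0.3, -4.2]
grip_width: 0.0249
```

Emit:
apply_moves(dp=[[0, 0, 0.01], [0, 0, 0.005], [0, 0, 0]], twist=[[0, 0, 0], [0, 0, 0], [0, 0, 0]], jaw=[255, 255, 255])

```text
clock: 25.75
tcp_pos: [0.5055, -0.3367, 0.3656]
orientation: [-3.141, 0.031, -0.006]
contact_force: [-0.4, 0.5, -3.2]
grip_width: 0.0251
```

Run:
```python
from plan import *
f,T=wr("w23");print(r.get_obs()["contact_force"])
fs=r.grab_frame("scene");np.savez("pics/s23.npz",**fs);crop(fs,140,150,320,350,"pics/s23.png",3)
```

```text
25.75 [ 0.5055 -0.3367  0.3656] yaw -1.1244248865959792 tilt [ 0.004 -0.   ]
[-0.98953205  0.36386861 -4.5704275 ]
```

View pics/s23.png

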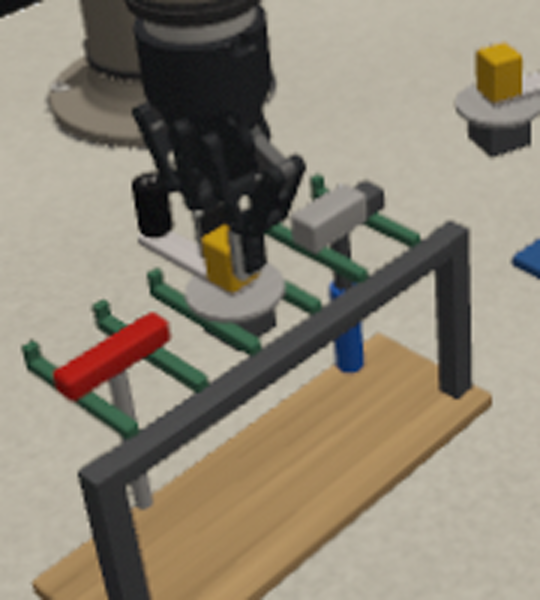

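View pics/w23.png

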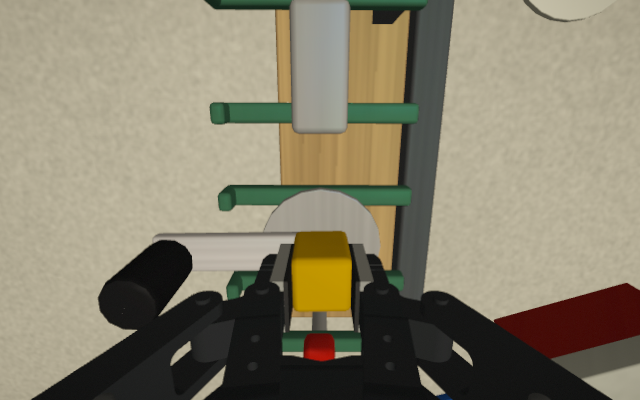

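Emit:
apply_moves(dp=[[0, 0, 0.015], [0, 0, 0.01], [0, 0, 0], [0, 0, 0]], twist=[[0, 0, 0], [0, 0, 0], [0, 0, 0], [0, 0, 0]], jaw=[255, 255, 255, 255])

```text
clock: 26.25
tcp_pos: [0.5054, -0.3371, 0.3656]
orientation: [-3.14, 0.031, -0.009]
contact_force: [-0.3, 0.8, -3.9]
grip_width: 0.0249
```

Emit:
apply_moves(dp=[[0, 0, 0.03], [0, 0, 0.02]], twist=[[0, -0.002, 0], [0, 0, 0]], jaw=[255, 255])

```text
clock: 26.45
tcp_pos: [0.5057, -0.3377, 0.3654]
orientation: [-3.138, 0.031, -0.008]
contact_force: [-7.9, 7.5, 17.6]
grip_width: 0.0248
```

Run:
```python
from plan import *
o=r.get_obs();print(o["contact_force"],o["moment"],T_of(o)[:2,2],o["tcp_pos"])
```

```text
[-7.93264804  7.48329668 17.62476584] [1.33681811 1.82149687 0.01284276] [0.00499424 0.0038439 ] [ 0.50571694 -0.33769433  0.36535299]
```

Emit:
apply_moves(dp=[[0, 0, 0], [0, 0, 0], [0, 0, 0], [0, 0, 0]], twist=[[0, 0, 0], [0, 0, 0], [0, 0, 0], [0, 0, 0]], jaw=[255, 200, 110, 110])

```text
clock: 26.85
tcp_pos: [0.5062, -0.3381, 0.3658]
orientation: [-3.139, 0.031, -0.011]
contact_force: [-0.4, -0.5, -1.2]
grip_width: 0.0485
```

Run:
```python
from plan import *
f,T=wr("w24");o=r.get_obs();print(o["contact_force"],o["grip_width"])
```

```text
26.85 [ 0.5062 -0.3381  0.3658] yaw -1.1311551906314408 tilt [0.0067 0.0024]
[0.28548195 0.57834055 0.06618261] 0.04835722946134399
```

View pics/w24.png

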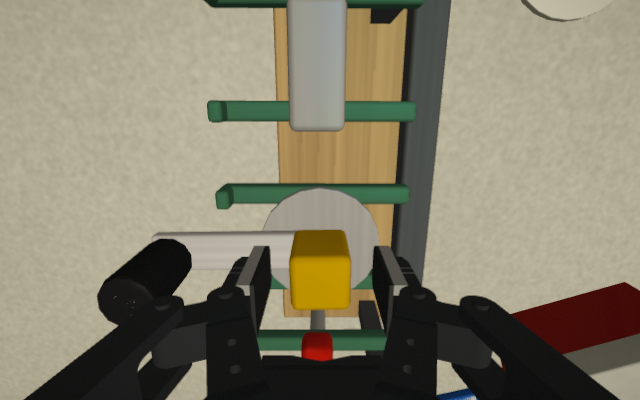

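Emit:
apply_moves(dp=[[0, 0, -0.08], [0, 0, -0.15], [0, 0, -0.2], [0, 0, -0.3], [0, 0, -0.3], [0, 0, -0.1], [0, 0, 0], [0, 0, 0]], twist=[[0, 0, 0], [0, 0, 0], [0, 0, 0], [0, 0, 0], [0, 0, 0], [0, 0, 0], [0, 0, 0], [0, 0, 0]], jaw=[110, 110, 110, 110, 110, 110, 110, 110])

```text
clock: 27.7
tcp_pos: [0.5051, -0.3389, 0.5092]
orientation: [-3.141, 0.033, -0.011]
contact_force: [0.9, 0.2, 0.4]
grip_width: 0.0485
```

Run:
```python
from boss import *
from gauge import gauge
f,T=wr("w25");boss(f,T,(268,100,374,330),zt=.215)
P=cloud(f,T);Z=P[...,2];m=(abs(Z-.175)<.004)&(abs(P[...,1]+.337)<.04)&(abs(P[...,0]-.505)<.034);print("collar z",np.nanmedian(Z[m]),P[m].min(0),P[m].max(0))
fs=r.grab_frame("scene");np.savez("pics/s25.npz",**fs);cv2.imwrite("pics/s25.png",fs["color"][:,:,::-1]);gauge(fs,None)
ft=r.grab_frame("top");crop(ft,165,110,505,280,"pics/t25.png",2)
crop(fs,140,150,320,350,"pics/s25c.png",3)
```

```text
27.7 [ 0.5051 -0.3389  0.5092] yaw -1.1910468981386277 tilt [0.0072 0.0007]
boss 872 ctr [ 0.5065 -0.336   0.215 ] depth ctr [ 0.5065 -0.3362  0.2149] sides [0.024  0.0251] ang mod 90 88.67409686358333 px ((320.5, 190.5), (29.0, 29.0), 90.0)
collar z 0.17517450379714106 [ 0.47101771 -0.3695834   0.17100372] [ 0.5379718  -0.30580398  0.17743236]
red all 39 pct z 5/25/50/75/95 [86.3 89.7 91.3 92.5 93.4] x [186.5 210.8] y [72.  89.8]
red eroded 2
yel all 36 pct z 5/25/50/75/95 [89.1 89.8 90.4 91.4 92.3] x [168.1 181.9] y [64.8 88.4]
yel eroded 10 pct z 5/25/50/75/95 [89.  89.4 90.  91.3 92.7] x [171.8 178.9] y [68.9 86.6]
```

View pics/s25.png

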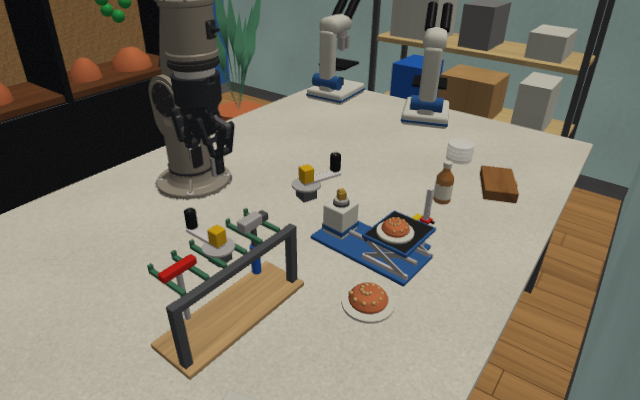

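View pics/s25c.png

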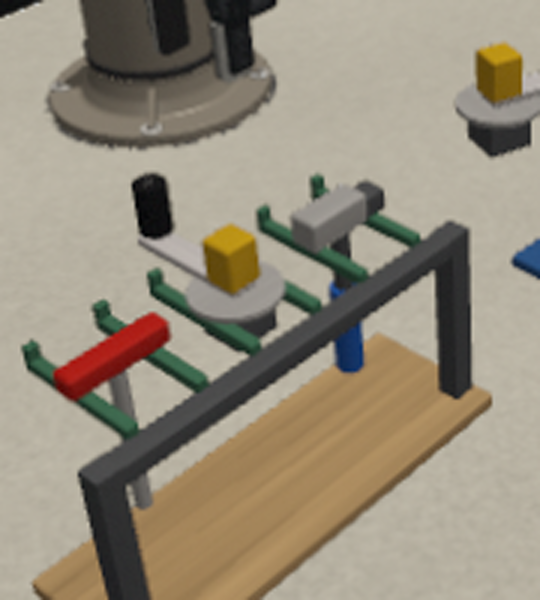

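View pics/w25.png

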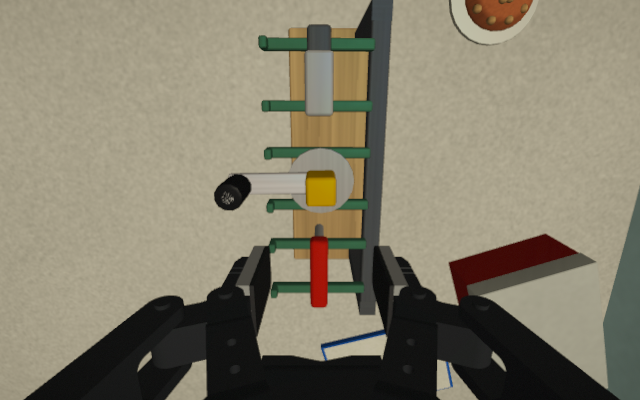

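View pics/t25.png

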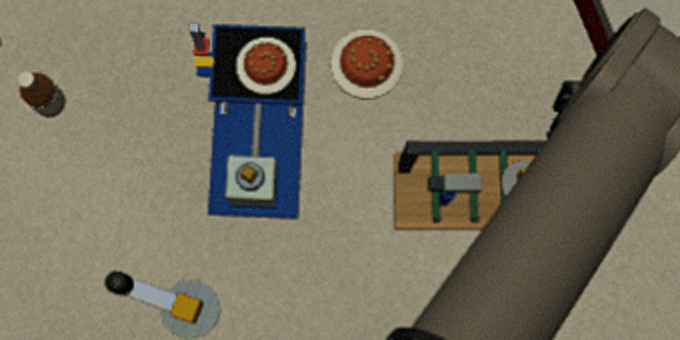

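Run:
```python
from plan import *
plan([.60,.02,.46],-2,11)
```

```text
dist 374.13445829375644 per row 34.01222348125059 rot 0.8608032490387925 yaw now -1.1942769304330085
dp [[0.066, -0.273, 0.037], [0.066, -0.273, 0.037], [0.065, -0.273, 0.037], [0.065, -0.273, 0.037], [0.065, -0.273, 0.037], [0.064, -0.274, 0.037], [0.064, -0.274, 0.037], [0.064, -0.274, 0.037], [0.063, -0.274, 0.037], [0.063, -0.274, 0.037], [0.063, -0.274, 0.037]]
tw [[-0.0001, -0.0002, 0.0006], [-0.0001, -0.0002, 0.0006], [-0.0001, -0.0002, 0.0006], [-0.0001, -0.0002, 0.0006], [-0.0001, -0.0002, 0.0006], [-0.0001, -0.0002, 0.0006], [-0.0001, -0.0002, 0.0006], [-0.0001, -0.0002, 0.0006], [-0.0001, -0.0002, 0.0006], [-0.0001, -0.0002, 0.0006], [-0.0001, -0.0002, 0.0006]]
```

Emit:
apply_moves(dp=[[0.065, -0.27, 0], [0.065, -0.27, 0], [0.065, -0.27, 0.03], [0.065, -0.27, 0.03], [0.065, -0.27, 0.03], [0.065, -0.27, 0.03], [0.065, -0.27, 0.03], [0.065, -0.27, 0.03], [0.06, -0.25, 0.03], [0.05, -0.2, 0.03], [0.03, -0.1, 0], [0, 0, 0], [0, 0, 0]], twist=[[0, 0, 0], [0, 0, 0], [0, 0, 0], [0, 0, 0], [0, 0, 0], [0, 0, 0], [0, 0, 0], [0, 0, 0], [0, 0, 0], [0, 0, 0], [0, 0, 0], [0, 0, 0], [0, 0, 0]], jaw=[110, 110, 110, 110, 110, 110, 110, 110, 110, 110, 110, 110, 110])

```text
clock: 29.15
tcp_pos: [0.5915, -0.0029, 0.4618]
orientation: [3.14, -0.04, -0.036]
contact_force: [-0.1, -0.2, 0.7]
grip_width: 0.0481
```

Run:
```python
from gauge import *
f,T=wr("w26");gauge(f,T)
fs=r.grab_frame("top");crop(fs,165,110,505,280,"pics/t26.png",2)
```

```text
29.15 [ 0.5915 -0.0029  0.4618] yaw -1.4557199043370048 tilt [-0.0228 -0.0012]
red all 370 pct z 5/25/50/75/95 [89.3 91.6 92.1 92.8 93.7] x [185.1 209.1] y [76.  96.6]
red eroded 235 pct z 5/25/50/75/95 [90.8 91.8 92.2 92.9 93.6] x [185.2 207.9] y [76.7 95.9]
yel all 521 pct z 5/25/50/75/95 [89.7 90.7 91.2 91.8 92.4] x [166.7 182.1] y [69.7 94.3]
yel eroded 405 pct z 5/25/50/75/95 [89.9 90.7 91.2 91.8 92.4] x [167.5 181.1] y [70.7 93.6]
```

View pics/w26.png

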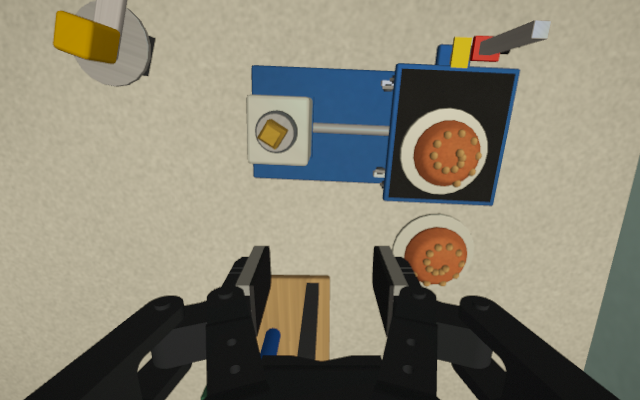

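View pics/t26.png

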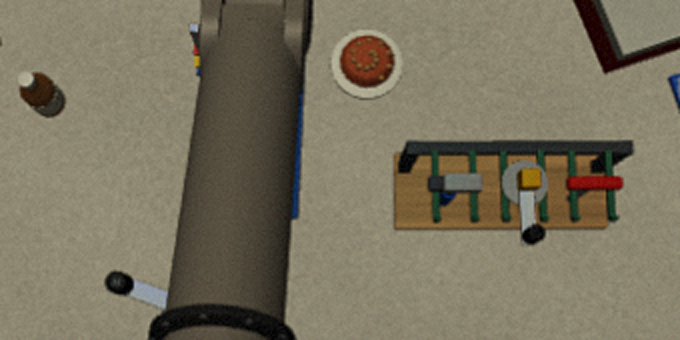

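Pointer middle is 89.2 mm and red middle 89.2 mm, so they are level. The crank hangs on the middle fork, and the fossil, bottle and hanging tools are in place. Handing in.

Run:
```python
from bench import r
print(r.get_obs()["qvel"].round(3)); print(r.hand_in())
```

```text
[ 0.006 -0.005  0.005 -0.002  0.    -0.    -0.004]
the job is handed in; nothing more can be done
None
```

The job is done and handed in at about 29 s of the 67 s allowed. I fitted the smaller crank on the shaft and wound it clockwise about 490°. I then took it off, hung it by its collar on the middle fork and let go.

**Last checks**
- **Pointer:** its middle was at about 89.2 mm and the red marker's at about 89.2 mm, both from wrist depth readings taken after the crank came off. They are level within the noise of about 0.3 mm, and the red marker had not moved.
- **Hung crank:** the top of its boss was at 214.9 mm against 215 mm expected, with the arm along the prongs.
- **Other items:** the hammer, T-key, fossil and bottle looked undisturbed in the last pictures.

**What disagreed**
- The fixed cameras read y about 5 to 8 mm lower than the wrist camera. I used the wrist camera, which agreed with the fingertip positions. Both the shaft fit and the hanging then went in without side force.
- When I lowered the crank onto the fork, the force reading first showed no contact. A further small push gave 17.6 N upward at the expected height, which confirmed it was resting there before I let go.

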